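Pack and close the pull-out snack tray

ROBOT

A 6-joint arm with a two-finger parallel gripper is mounted at the origin on the work surface. World frame = base frame: x ahead of the robot, y to its left, z up, the work surface at z = 0. Lengths are in m, angles in rad, forces in N, time in s.
With the tool pointing down it reaches from about 0.25 to 0.725 m from the base axis. Payload 4 kg.
Tool frame: the origin (TCP) lies on the centre line of the jaws, within the pads' length; the fingertips stand 22 mm ahead of it and the grasp point (between the pads) lies 3 mm ahead of it (bot.tip_reach is the distance from the TCP to the fingertips, in m); z points along the fingers, y is the line along which they close (so a half turn about z gives the same grasp; the last joint's range is limited). The gripper opens to 85 mm and grips with 20 to 120 N. Pads are 22 mm wide; open, the fingers measure 114 mm over their backs; the gripper's body (76 mm by 85 mm) begins 54 mm behind the grasp point. The pads swing forward as they close: fully open they stand 13 mm farther back than shut.
Start: joints at [1.174, 0.241, 0.005, 1.335, 0, 1.571], TCP at [0.193, 0.461, 0.253] pointing down, gripper open.
Joint ranges: [-2.72, 2.72], [-1.05, 1.87], [-1.09, 1.28], [-1.99, 2.15], [-1.42, 1.44], [-3.14, 3.14]. Speed limits (rad/s): [2.79, 2.79, 3.14, 3.14, 3.14, 3.14].

INTERFACE

Orientations are given as a unit quaternion [x, y, z, w].
In Python, from workcell import bot gives the robot as it stands. The module is installed in compiled form; this text tells all that it offers.
- The arm moves only by the tool apply_moves, never from a script. Its argument "commands" is a list of rows, each a list of 4 numbers: the shift along the tool's x, y, z scaled (see below), then the turn about the tool's z scaled (see below). In form: [[tx, ty, tz, roll], ...]. A call has exactly 5 rows; each row shifts and turns the commanded pose from where the row before left it, along the tool's axes as they then stand; what a row does not reach is not made up. The controller multiplies each number of a shift by 20 mm and each number of a turn by 60 degrees. A row lasts 1/12 s, in which the tool goes at most 41.7 mm and 7.16 degrees, less where a joint would pass 70% of its speed; a pose out of reach is approached as far as the arm can. A call with a number of a shift or a turn outside -1 to 1 is refused whole. A call with a gripper value outside its range is refused whole. "claw" is the closure, from 0 (fully open) to 1 (shut), set as the call begins (left out, the last holds). The fingers move at their own pace and stop on an object; the grip force is fixed at half the most. Time passes only in rows, so rows that do not move let the fingers close, or fill a call up. It gives the time, the measured TCP pose, the force, the opening and the grip force at its end, in the units of the state.
- bot.get_obs(): the state, without advancing time (a new reading comes with each control period).
- bot.camera(name): name is "side" or "top"; returns a dict with "image" (400x640x3 uint8, blue, green, red), "camera_matrix" (3x3 intrinsics, pixels), "k1" (the pictures are not rectified: a ray, as slopes to the right and down, at radius r is drawn at 1 + k1 r^2 times it, then the intrinsics apply), "R" (3x3) and "t" (3): a world point X has camera coordinates R X + t. Camera axes: x right, y down, z forward; pixel columns grow to the right and rows downward; lengths in m; the calibration is good to about 2 mm. A picture is of the moment at which its call begins. There is no depth.
- bot.job_done(): hands the job in; it is judged then, once.
The state is a dict: "clock": time; "joint_pos": joint angles; "joint_vel": joint speeds; "tau": joint torques, N m; "eef_pos": TCP position; "tool_rot": TCP orientation; "ft_force": force on the tool from outside, world axes, zero at the start; "ft_torque": the same for the moment, N m; "grip_width": finger opening in m; "grasp_force": force on a finger pad.
Only numpy, scipy, OpenCV 4.12 (cv2) and the standard library are available. Lean on these libraries where they do the work, as an engineer would, in place of code of your own. Each camera call takes 0.05 s, during which the arm holds its last target. There are 200 camera calls.

TASK

Pull the snack tray all the way out from under its shelf and stand each snack pot that is there upright in a compartment of its own (there may be fewer pots than compartments). Close all three compartments by laying a lid in each and pressing it gently down until it sits level and flush with the rim, never leaning on it with more than about 60 N. Then slide the tray fully home under the shelf, leaving the mug, the bottle and the tin standing where they are.

Things in the scene. Friction and masses are not known exactly. Their poses are not given: they have to be found in the camera images.
- unit: Fixed wooden shelf unit, 360 mm wide (y) at the shelf. Origin: on the counter under the centre of the tray when home. x points into the shelf; the tray comes out along -x. Its board (14 mm thick, underside 96.5 mm up) overhangs x -55 to +75 mm; a 3 mm base lies below the tray, x -190 to +75 mm. Grips of flush lids clear the board by 3.5 mm; a proud lid catches its edge.
- tray (a joint): How far the white tray is pulled out, m: 0 home under the shelf, 0.13 fully out at its stop. It stays where left; moving it takes 3 N. The tray is 120 mm (x) by 310 mm (y), its rim 69 mm above the counter, with three compartments in a row along y, their floor 61 mm below the rim.
- tray_handle (a point): Middle of the tray's steel pull bar: round, 10 mm thick, 100 mm long along the unit's y, 79 mm above the counter, 45 mm in front (-x) of the tray's front face, clear below and behind. Moves with the tray; axes as the unit's.
- well0 (a point): Centre of a compartment's mouth, at the rim; moves with the tray, axes as the unit's. Opening 96 (x) by 86 mm (y), centres 100 mm apart. Red seal strips along its front and back edges start 2 mm below the rim; each yields 6 mm at 5 N (10 N in all) and stays down. A lid laid in stands 6 mm proud; pressed home, its top is flush and its underside 8 mm below the rim.
- well1 (a point): Centre of a compartment's mouth, at the rim; moves with the tray, axes as the unit's. Opening 96 (x) by 86 mm (y), centres 100 mm apart. Red seal strips along its front and back edges start 2 mm below the rim; each yields 6 mm at 5 N (10 N in all) and stays down. A lid laid in stands 6 mm proud; pressed home, its top is flush and its underside 8 mm below the rim.
- well2 (a point): Centre of a compartment's mouth, at the rim; moves with the tray, axes as the unit's. Opening 96 (x) by 86 mm (y), centres 100 mm apart. Red seal strips along its front and back edges start 2 mm below the rim; each yields 6 mm at 5 N (10 N in all) and stays down. A lid laid in stands 6 mm proud; pressed home, its top is flush and its underside 8 mm below the rim.
- lid0: Flat wooden lid: a plate 88 mm (its x) by 78 mm (y) by 8 mm thick, 0.12 kg, with a black grip bar standing mid-top, 50 mm long (x), 16 mm wide (y), 24 mm tall (its top 32 mm above the underside). Origin: centre of the underside, z up. Starts flat on the counter. Lids are alike and fit any compartment, either way round, grip along the unit's x.
- lid1: Flat wooden lid: a plate 88 mm (its x) by 78 mm (y) by 8 mm thick, 0.12 kg, with a black grip bar standing mid-top, 50 mm long (x), 16 mm wide (y), 24 mm tall (its top 32 mm above the underside). Origin: centre of the underside, z up. Starts flat on the counter. Lids are alike and fit any compartment, either way round, grip along the unit's x.
- lid2: Flat wooden lid: a plate 88 mm (its x) by 78 mm (y) by 8 mm thick, 0.12 kg, with a black grip bar standing mid-top, 50 mm long (x), 16 mm wide (y), 24 mm tall (its top 32 mm above the underside). Origin: centre of the underside, z up. Starts flat on the counter. Lids are alike and fit any compartment, either way round, grip along the unit's x.
- pot0: Small orange snack pot with a white cover, fixed on: a disc 60 mm across and 28 mm tall with a round white knob in the middle of its top, 18 mm across and 16 mm tall (top 44 mm above the underside). 0.12 kg. Origin: centre of the underside, z up. Starts upright on the counter, or is absent. It fits in any compartment, one to each, standing on the floor clear of the seals and the lid.
- pot1: Small orange snack pot with a white cover, fixed on: a disc 60 mm across and 28 mm tall with a round white knob in the middle of its top, 18 mm across and 16 mm tall (top 44 mm above the underside). 0.12 kg. Origin: centre of the underside, z up. Starts upright on the counter, or is absent. It fits in any compartment, one to each, standing on the floor clear of the seals and the lid.
- pot2: Small orange snack pot with a white cover, fixed on: a disc 60 mm across and 28 mm tall with a round white knob in the middle of its top, 18 mm across and 16 mm tall (top 44 mm above the underside). 0.12 kg. Origin: centre of the underside, z up. Starts upright on the counter, or is absent. It fits in any compartment, one to each, standing on the floor clear of the seals and the lid.
- mug: A blue mug, 76 mm wide and 85 mm tall, on the counter; bystander. Origin: centre of its underside.
- bottle: A small white bottle, 52 mm wide and 100 mm tall, standing on the shelf board; bystander. Origin: centre of its underside.
- tin: A green and silver tin, 68 mm wide and 75 mm tall, standing on the shelf board; bystander. Origin: centre of its underside.
There are look-alikes about, which are no part of the job. Leave any purple look-alike of the lid0 alone. What is shaped like the pot0 but red is not meant.

How it is judged:
On the way, in this order (a step that is already met when the one before it is completed fails the run):
1. the tray is pulled all the way out (value of joint tray above 0.115 m), for 0.2 s.
2. with the tray still out, every pot present stands in a compartment and all three lids are pressed level and flush over the compartments (((horizontal distance between lid0 and well0 below 0.01 m and z of lid0 in the frame of well0 between -0.0105 and -0.0055 m and angle between lid0's own z axis and vertical below 0.035 rad) or (horizontal distance between lid0 and well1 below 0.01 m and z of lid0 in the frame of well1 between -0.0105 and -0.0055 m and angle between lid0's own z axis and vertical below 0.035 rad) or (horizontal distance between lid0 and well2 below 0.01 m and z of lid0 in the frame of well2 between -0.0105 and -0.0055 m and angle between lid0's own z axis and vertical below 0.035 rad)) and ((horizontal distance between lid1 and well0 below 0.01 m and z of lid1 in the frame of well0 between -0.0105 and -0.0055 m and angle between lid1's own z axis and vertical below 0.035 rad) or (horizontal distance between lid1 and well1 below 0.01 m and z of lid1 in the frame of well1 between -0.0105 and -0.0055 m and angle between lid1's own z axis and vertical below 0.035 rad) or (horizontal distance between lid1 and well2 below 0.01 m and z of lid1 in the frame of well2 between -0.0105 and -0.0055 m and angle between lid1's own z axis and vertical below 0.035 rad)) and ((horizontal distance between lid2 and well0 below 0.01 m and z of lid2 in the frame of well0 between -0.0105 and -0.0055 m and angle between lid2's own z axis and vertical below 0.035 rad) or (horizontal distance between lid2 and well1 below 0.01 m and z of lid2 in the frame of well1 between -0.0105 and -0.0055 m and angle between lid2's own z axis and vertical below 0.035 rad) or (horizontal distance between lid2 and well2 below 0.01 m and z of lid2 in the frame of well2 between -0.0105 and -0.0055 m and angle between lid2's own z axis and vertical below 0.035 rad)) and ((horizontal distance between pot0 and well0 below 0.03 m and z of pot0 in the frame of well0 below -0.055 m and angle between pot0's own z axis and vertical below 0.1 rad) or (horizontal distance between pot0 and well1 below 0.03 m and z of pot0 in the frame of well1 below -0.055 m and angle between pot0's own z axis and vertical below 0.1 rad) or (horizontal distance between pot0 and well2 below 0.03 m and z of pot0 in the frame of well2 below -0.055 m and angle between pot0's own z axis and vertical below 0.1 rad)) and ((horizontal distance between pot1 and well0 below 0.03 m and z of pot1 in the frame of well0 below -0.055 m and angle between pot1's own z axis and vertical below 0.1 rad) or (horizontal distance between pot1 and well1 below 0.03 m and z of pot1 in the frame of well1 below -0.055 m and angle between pot1's own z axis and vertical below 0.1 rad) or (horizontal distance between pot1 and well2 below 0.03 m and z of pot1 in the frame of well2 below -0.055 m and angle between pot1's own z axis and vertical below 0.1 rad)) and ((horizontal distance between pot2 and well0 below 0.03 m and z of pot2 in the frame of well0 below -0.055 m and angle between pot2's own z axis and vertical below 0.1 rad) or (horizontal distance between pot2 and well1 below 0.03 m and z of pot2 in the frame of well1 below -0.055 m and angle between pot2's own z axis and vertical below 0.1 rad) or (horizontal distance between pot2 and well2 below 0.03 m and z of pot2 in the frame of well2 below -0.055 m and angle between pot2's own z axis and vertical below 0.1 rad)) and value of joint tray above 0.09 m), for 0.2 s.
3. the tray is slid fully home under the shelf (value of joint tray below 0.01 m), for 0.2 s.
At the end, for the whole second after the job is handed in: The tray is within 10 mm of home, every pot present stands upright (within 6 degrees) on the floor of a compartment, and each lid rests in a compartment of its own, within 10 mm of its centre, level within 2 degrees, its top within 2.5 mm of flush with the rim (((horizontal distance between lid0 and well0 below 0.01 m and z of lid0 in the frame of well0 between -0.0105 and -0.0055 m and angle between lid0's own z axis and vertical below 0.035 rad) or (horizontal distance between lid0 and well1 below 0.01 m and z of lid0 in the frame of well1 between -0.0105 and -0.0055 m and angle between lid0's own z axis and vertical below 0.035 rad) or (horizontal distance between lid0 and well2 below 0.01 m and z of lid0 in the frame of well2 between -0.0105 and -0.0055 m and angle between lid0's own z axis and vertical below 0.035 rad)) and ((horizontal distance between lid1 and well0 below 0.01 m and z of lid1 in the frame of well0 between -0.0105 and -0.0055 m and angle between lid1's own z axis and vertical below 0.035 rad) or (horizontal distance between lid1 and well1 below 0.01 m and z of lid1 in the frame of well1 between -0.0105 and -0.0055 m and angle between lid1's own z axis and vertical below 0.035 rad) or (horizontal distance between lid1 and well2 below 0.01 m and z of lid1 in the frame of well2 between -0.0105 and -0.0055 m and angle between lid1's own z axis and vertical below 0.035 rad)) and ((horizontal distance between lid2 and well0 below 0.01 m and z of lid2 in the frame of well0 between -0.0105 and -0.0055 m and angle between lid2's own z axis and vertical below 0.035 rad) or (horizontal distance between lid2 and well1 below 0.01 m and z of lid2 in the frame of well1 between -0.0105 and -0.0055 m and angle between lid2's own z axis and vertical below 0.035 rad) or (horizontal distance between lid2 and well2 below 0.01 m and z of lid2 in the frame of well2 between -0.0105 and -0.0055 m and angle between lid2's own z axis and vertical below 0.035 rad)) and ((horizontal distance between pot0 and well0 below 0.03 m and z of pot0 in the frame of well0 below -0.055 m and angle between pot0's own z axis and vertical below 0.1 rad) or (horizontal distance between pot0 and well1 below 0.03 m and z of pot0 in the frame of well1 below -0.055 m and angle between pot0's own z axis and vertical below 0.1 rad) or (horizontal distance between pot0 and well2 below 0.03 m and z of pot0 in the frame of well2 below -0.055 m and angle between pot0's own z axis and vertical below 0.1 rad)) and ((horizontal distance between pot1 and well0 below 0.03 m and z of pot1 in the frame of well0 below -0.055 m and angle between pot1's own z axis and vertical below 0.1 rad) or (horizontal distance between pot1 and well1 below 0.03 m and z of pot1 in the frame of well1 below -0.055 m and angle between pot1's own z axis and vertical below 0.1 rad) or (horizontal distance between pot1 and well2 below 0.03 m and z of pot1 in the frame of well2 below -0.055 m and angle between pot1's own z axis and vertical below 0.1 rad)) and ((horizontal distance between pot2 and well0 below 0.03 m and z of pot2 in the frame of well0 below -0.055 m and angle between pot2's own z axis and vertical below 0.1 rad) or (horizontal distance between pot2 and well1 below 0.03 m and z of pot2 in the frame of well1 below -0.055 m and angle between pot2's own z axis and vertical below 0.1 rad) or (horizontal distance between pot2 and well2 below 0.03 m and z of pot2 in the frame of well2 below -0.055 m and angle between pot2's own z axis and vertical below 0.1 rad)) and value of joint tray below 0.01 m and linear speed of each of lid0, lid1, lid2, pot0, pot1, pot2 below 0.05 m/s); the robot touches nothing.
It fails at once if a lid is pressed on the tray or its shelf unit with more than 60 N (contact force between any of lid0, lid1, lid2 and unit above 60 N).
It fails at once if the mug, the bottle or the tin is moved more than 30 mm or tipped over (distance of any of mug, bottle, tin from where it was at the start of the episode above 0.03 m or angle between any of mug, bottle, tin's own z axis and vertical above 0.5 rad).
Of pot0, pot1, pot2 only 2 to 3 are there at a start; the rules pass over those that are not, and their reading is None.
At some moment in a run one of lid0, lid1, lid2, pot0, pot1, pot2 may be knocked a few centimetres aside while the robot is not near it.
It also fails if it takes over 210 s, if anything falls off the work surface, if the arm or the gripper's body presses on something with over 40 N, if the wrist force passes 120 N, or if a joint passes its speed limit or range.

## Working session

There is one attempt and no reset: what is moved stays moved. The work goes in short steps, Python scripts to look and compute and a tool call to move; the robot and the scene stay as the last step left them, time stands still between calls to the robot, and variables do not carry over. Pictures are saved under pics/ and viewed, at most 14 in all, crops included, and the job is handed in when it is done.

Besides the shell and the picture viewer there is one more tool, called after "Emit:" by a JSON object that holds its "op" and its "data", one argument or row to a line. apply_moves: Moves the arm, as the interface text tells. Shifts and turns lie within -1 to 1; 1 stands for 20 mm of shift or 60 degrees of turn. Its arguments: {"type":"object","properties":{"commands":{"type":"array","items":{"type":"array","items":{"type":"number","minimum":-1,"maximum":1}}},"claw":{"type":"number"}},"required":["commands"]}

```bash
mkdir -p pics
cat > h.py <<'E'
import numpy as np, cv2
from workcell import bot
def ray(c,u,v):
    K=c['camera_matrix'];p=np.array([(u-K[0,2])/K[0,0],(v-K[1,2])/K[1,1]]);q=p.copy()
    for _ in range(20): q=p/(1+c['k1']*(q@q))
    d=c['R'].T@np.array([q[0],q[1],1]);return -c['R'].T@c['t'],d/np.linalg.norm(d)
def plane(c,u,v,z):
    o,d=ray(c,u,v);return o+d*(z-o[2])/d[2]
def two(c1,p1,c2,p2):
    o1,d1=ray(c1,*p1);o2,d2=ray(c2,*p2)
    s=np.linalg.lstsq(np.c_[d1,-d2],o2-o1,rcond=None)[0]
    a=o1+s[0]*d1;b=o2+s[1]*d2;return (a+b)/2,np.linalg.norm(a-b)
def proj(c,X):
    x=c['R']@np.array(X)+c['t'];p=x[:2]/x[2];p=p*(1+c['k1']*(p@p));K=c['camera_matrix']
    return [K[0,0]*p[0]+K[0,2],K[1,1]*p[1]+K[1,2]]
E
python3 - <<'E'
from h import *
print({k:np.round(v,3) for k,v in bot.get_obs().items()})
for n in('top','side'):
    c=bot.camera(n);cv2.imwrite(f'pics/{n}0.png',c['image']);print(n,c['camera_matrix'],c['k1'],c['R'],c['t'],-c['R'].T@c['t'])
E
```

```text
{'clock': np.float64(0.0), 'joint_pos': array([ 1.174,  0.241,  0.004,  1.335, -0.   ,  1.571]), 'joint_vel': array([ 0.   , -0.001, -0.002, -0.   , -0.   ,  0.   ]), 'tau': array([ 1.0000e-03, -3.7232e+01,  2.5241e+01,  1.7000e-02,  0.0000e+00,
        0.0000e+00]), 'eef_pos': array([0.193, 0.461, 0.252]), 'tool_rot': array([ 0.197,  0.98 , -0.001, -0.   ]), 'ft_force': array([-0.095,  0.452,  0.038]), 'ft_torque': array([ 0.   , -0.003, -0.02 ]), 'grasp_force': np.float64(0.0), 'grip_width': np.float64(0.085)}
top [[413.6105494    0.         309.48009102]
 [  0.         413.6105494  198.4140681 ]
 [  0.           0.           1.        ]] 0.0009902109027768021 [[-0.00450353 -0.99980158 -0.01940407]
 [-0.99776545  0.0057862  -0.06656301]
 [ 0.06666207  0.01906094 -0.99759353]] [-0.02631098  0.56888427  1.33800875] [ 0.47830014 -0.05510114  1.37214498]
side [[481.52797433   0.         322.0150316 ]
 [  0.         481.52797433 198.82505313]
 [  0.           0.           1.        ]] 0.04473458214247665 [[ 0.99876327 -0.04848427  0.01100944]
 [-0.02984518 -0.76175816 -0.64717368]
 [ 0.03976427  0.64604472 -0.76226309]] [-0.54920965  0.06702949  1.3804407 ] [ 0.49563872 -0.8673942   1.1016852 ]
```

View pics/top0.png

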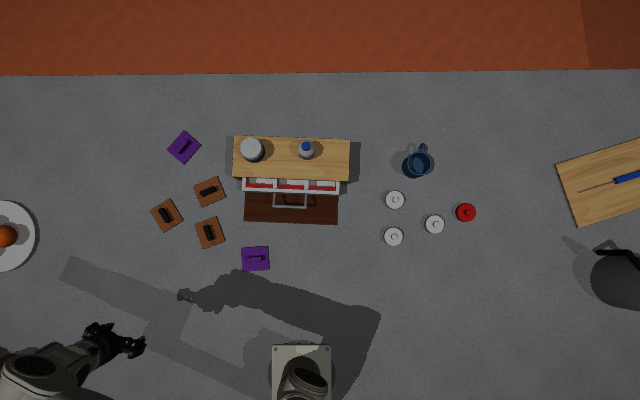

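View pics/side0.png

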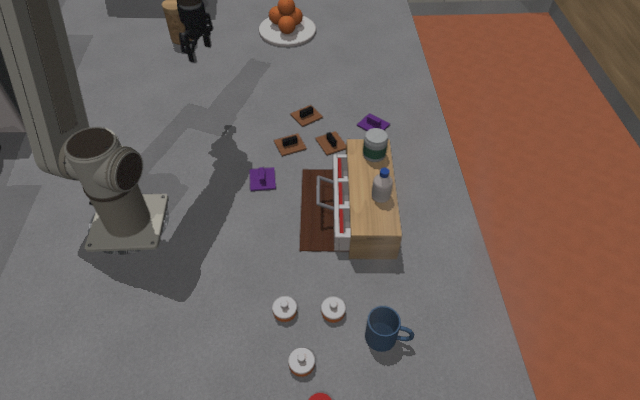

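Top view: brown lids at (209,192), (167,215) and (209,233). The purple look-alikes at (184,147) and (255,258) are not meant. Orange/white pots are at (395,200), (394,237) and (434,225). The red one at (466,212) is not meant. The tray bar is near (290,206), the mug at (417,164), and the tin and bottle stand on the board. I'll measure and confirm with one enlarged crop.

```bash
cat >> h.py <<'E'
def blobs(mask,amin=60,amax=5000):
    cs,_=cv2.findContours(mask.astype(np.uint8)*255,cv2.RETR_EXTERNAL,cv2.CHAIN_APPROX_NONE)
    return [c for c in cs if amin<cv2.contourArea(c)<amax]
def hsv(c): return [x.astype(int) for x in cv2.split(cv2.cvtColor(c['image'],cv2.COLOR_BGR2HSV))]
def roi(m,x0,y0,x1,y1):
    o=np.zeros_like(m);o[y0:y1,x0:x1]=m[y0:y1,x0:x1];return o
E
python3 - <<'E'
from h import *
t=bot.camera('top');s=bot.camera('side')
for n,c in(('top',t),('side',s)):
    H,S,V=hsv(c)
    # lids
    m=(H<18)&(S>90)&(V>50)
    m=roi(m,140,165,235,260) if n=='top' else roi(m,260,95,348,165)
    for k in blobs(m,150):
        r=cv2.minAreaRect(k);print(n,'lid',np.round(r[0],1),np.round(r[1],1),round(r[2],1),cv2.contourArea(k))
    g=(V<35); g=roi(g,140,165,235,260) if n=='top' else roi(g,260,95,348,165)
    for k in blobs(g,15): print(n,'grip',[np.round(a,1) for a in cv2.minAreaRect(k)])
    w=(S<60)&(V>120); w=roi(w,360,180,455,260) if n=='top' else roi(w,260,285,360,385)
    for k in blobs(w,30): print(n,'white',[np.round(a,1) for a in cv2.minAreaRect(k)])
def up(im,f):return cv2.resize(im,None,fx=f,fy=f,interpolation=cv2.INTER_CUBIC)
a=up(t['image'][125:275,145:345],3);b=up(t['image'][185:255,370:490],3)
p=np.zeros((600,600,3),np.uint8);p[:400]=a[:400];p[400:600,:360]=b[:200]
cv2.imwrite('pics/crop1.png',p)
E
```

```text
top lid [209.  232.4] [26.3 23.2] 70.0 564.0
top lid [165.9 215.1] [26.1 23. ] 58.4 557.5
top lid [208.8 191.3] [23.1 26.1] 66.8 560.5
top grip [array([208.2, 232.1]), array([15.5,  6.4]), np.float64(70.0)]
top grip [array([164.6, 214.9]), array([16.6,  6.7]), np.float64(59.0)]
top grip [array([208., 191.]), array([ 6.3, 16.1]), np.float64(63.4)]
top white [array([393.5, 236.5]), array([17., 17.]), np.float64(90.0)]
top white [array([434.8, 223.8]), array([17.7, 17. ]), np.float64(45.0)]
top white [array([394.5, 199.5]), array([17., 17.]), np.float64(45.0)]
side lid [289.6 144.2] [17.2 28.2] 74.1 398.5
side lid [331.7 142.9] [21.7 30.9] 87.0 300.0
side lid [306.1 115.3] [16.4 27.6] 66.8 222.5
side grip [array([289.4, 141. ]), array([ 6.6, 14.4]), np.float64(74.1)]
side grip [array([331.1, 139.6]), array([13.8,  5.9]), np.float64(54.5)]
side grip [array([305.8, 112.1]), array([ 6.7, 13.8]), np.float64(66.0)]
side white [array([301.1, 359.7]), array([26.2, 26.6]), np.float64(59.7)]
side white [array([334.5, 344. ]), array([49., 80.]), np.float64(0.0)]
side white [array([349.7, 291.9]), array([15.3, 20. ]), np.float64(72.9)]
side white [array([299.4, 302.8]), array([44.9, 88.3]), np.float64(78.1)]
```

View pics/crop1.png

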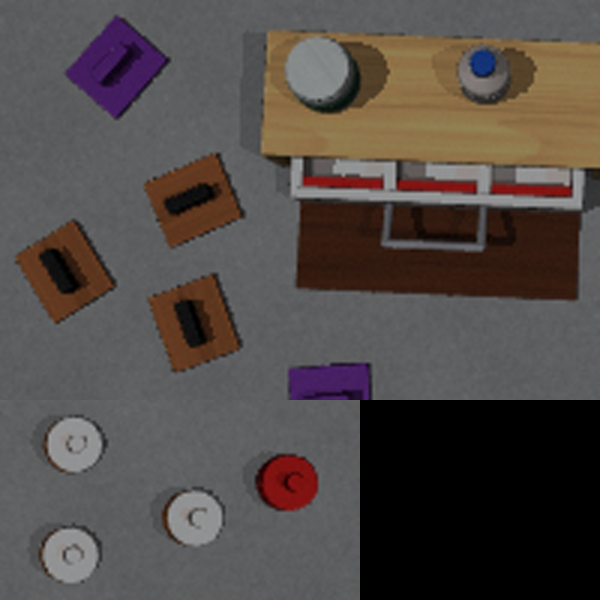

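The crop confirms three brown lids with black grips, and that the purple ones are decoys. It also shows three pots with white covers, and that the red pot is a decoy. The handle bar runs from about (273,207) to (307,208) in the full picture.

Run:
```python
from h import *
t=bot.camera('top');s=bot.camera('side')
def gb(c,R,m): return sorted([cv2.minAreaRect(k) for k in blobs(roi(m,*R),15)],key=lambda r:r[0][0])
T=gb(t,(140,165,235,260),hsv(t)[2]<35);Sd=gb(s,(260,95,348,165),hsv(s)[2]<35)
pair=[(0,1),(1,2),(2,0)]
# lids: T sorted x: 164.6, 208.0(191), 208.2(232); side: 289(far from?)...
for a in T:
    for b in Sd:
        X,e=two(t,a[0],s,b[0])
        if e<.01: print('grip',np.round(a[0],1),np.round(b[0],1),np.round(X,4),round(e,4))
L=[cv2.minAreaRect(k) for k in blobs(roi((hsv(t)[0]<18)&(hsv(t)[1]>90)&(hsv(t)[2]>50),140,165,235,260),150)]
for r in L:
    P=np.array([plane(t,*q,.008) for q in cv2.boxPoints(r)])
    g=min(T,key=lambda q:np.hypot(*(np.array(q[0])-r[0])));B=np.array([plane(t,*q,.025)[:2] for q in cv2.boxPoints(g)])
    B=cv2.minAreaRect(B.astype(np.float32)*1000);e=[P[1]-P[0],P[2]-P[1]];e=max(e,key=np.linalg.norm)
    print('lid plate ctr',P.mean(0).round(4),'long-side ang',np.degrees(np.arctan2(e[1],e[0])).round(1),np.linalg.norm(P[1]-P[0]).round(3),np.linalg.norm(P[2]-P[1]).round(3),'grip',B)
V=hsv(s)[2];Sa=hsv(s)[1]
for th in(140,160,180):print(th,[(np.round(r[0],1),np.round(r[1],1)) for r in gb(s,(265,290,355,385),(V>th)&(Sa<50))])
for k in blobs(roi((hsv(t)[1]<60)&(hsv(t)[2]>120),360,180,455,260),30):
    el=cv2.fitEllipse(k);print('pot',np.round(el[0],1),np.round(el[1],1),plane(t,*el[0],.028).round(4))
# tray
m=roi((hsv(t)[1]<60)&(hsv(t)[2]>150),225,170,355,215)
for k in blobs(m,20):print('tray',cv2.boundingRect(k),[np.round(a,1) for a in cv2.minAreaRect(k)])
# dark base
m=roi((hsv(t)[0]<18)&(hsv(t)[1]>110)&(hsv(t)[2]<90),235,185,350,235)
for k in blobs(m,100):print('base',[np.round(a,1) for a in cv2.minAreaRect(k)],cv2.boxPoints(cv2.minAreaRect(k)).round(1).tolist())
for n,c,z in((t,t,0),):pass
for uv,z in(((272.7,206.7),.079),((306.7,207.6),.079),((242.7,190.7),.069),((339.3,194.3),.069),((244,220.7),.003),((337.7,224.7),.003)): print(uv,plane(t,*uv,z).round(4))
print('handle two-view',two(t,(289.7,207),s,(318.5,193)))
cv2.imwrite('pics/side_crop.png',np.vstack([cv2.resize(s['image'][135:260,255:415],None,fx=4,fy=4,interpolation=cv2.INTER_CUBIC)]))
```

```text
grip [164.6 214.9] [306.  111.9] [0.5163 0.4478 0.0193] 0.0015
grip [208.1 191.2] [331.2 139.5] [0.5947 0.3054 0.0184] 0.0001
grip [208.2 232.1] [289.4 141. ] [0.4586 0.3034 0.0182] 0.0027
lid plate ctr [0.4591 0.3034 0.008 ] long-side ang -159.4 0.077 0.087 grip ((460.0649719238281, 301.7093200683594), (51.2378044128418, 20.902313232421875), 20.669679641723633)
lid plate ctr [0.517  0.4478 0.008 ] long-side ang -147.8 0.076 0.088 grip ((516.894775390625, 445.7695007324219), (55.5706787109375, 21.82613754272461), 31.824613571166992)
lid plate ctr [0.5953 0.3061 0.008 ] long-side ang -67.0 0.086 0.078 grip ((594.103759765625, 303.66888427734375), (20.23870086669922, 53.973876953125), 20.794221878051758)
140 [(array([284. , 306.5]), array([21., 24.])), (array([301., 360.]), array([24., 26.])), (array([333., 307.]), array([23.3, 21.5]))]
160 [(array([284. , 306.5]), array([19., 22.])), (array([301., 360.]), array([24., 24.])), (array([333., 307.]), array([20., 22.]))]
180 []
pot [393.  236.3] [16.8 17.3] [ 0.444  -0.2984  0.028 ]
pot [434.5 224. ] [16.8 17.4] [ 0.4832 -0.4324  0.028 ]
pot [394.3 199.4] [17.  17.1] [ 0.5633 -0.3046  0.028 ]
base [array([289., 199.]), array([10., 28.]), np.float64(90.0)] [[275.0, 194.0], [303.0, 194.0], [303.0, 204.0], [275.0, 204.0]]
base [array([290.6, 208.1]), array([93.1, 28.7]), np.float64(2.6)] [[243.39999389648438, 220.3000030517578], [244.6999969482422, 191.6999969482422], [337.79998779296875, 195.8000030517578], [336.5, 224.5]]
(272.7, 206.7) [0.5393 0.0851 0.079 ]
(306.7, 207.6) [ 0.5359 -0.0216  0.079 ]
(242.7, 190.7) [0.5911 0.1816 0.069 ]
(339.3, 194.3) [ 0.5778 -0.1244  0.069 ]
(244, 220.7) [0.497  0.1886 0.003 ]
(337.7, 224.7) [ 0.4823 -0.1217  0.003 ]
handle two-view (array([0.53971813, 0.03258853, 0.06588752]), np.float64(0.0019901247173724087))
```

View pics/side_crop.png

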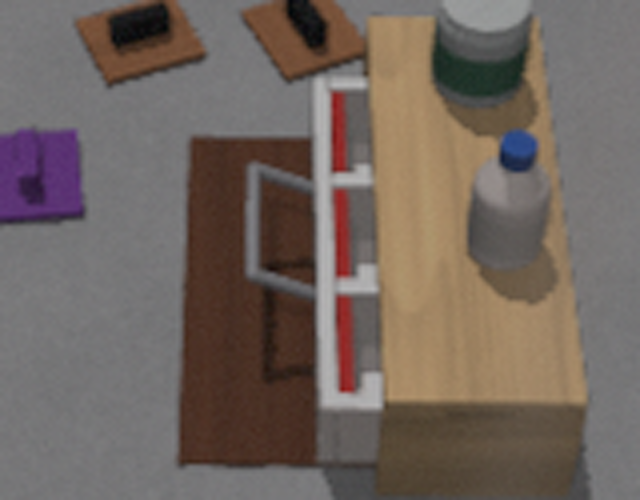

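The side crop shows the handle bar ends near full-picture (318,176) and (317,204), and the tray is already about 35 mm out. I'll set up a move calculator and start.

```bash
cat >> h.py <<'E'
def go(x,y,z,ang):
    o=bot.get_obs();q=o['tool_rot'];from scipy.spatial.transform import Rotation as Ro
    R=Ro.from_quat(q).as_matrix();a=np.degrees(np.arctan2(R[1,1],R[0,1]))
    d=(a-ang+180)%360-180   # roll + lowers the angle
    th=np.radians(ang);ty=np.array([np.cos(th),np.sin(th)]);tx=np.array([-ty[1],ty[0]])
    D=np.array([x,y,z])-o['eef_pos']
    print('at',o['eef_pos'].round(4),'ang',a.round(2),'clock',o['clock'].round(2),'w',o['grip_width'].round(4),'f',o['ft_force'].round(1),'tilt',R[:2,2].round(4),'q6',o['joint_pos'][5].round(2))
    print('roll units',(d/60).round(3),'then shift units tx,ty,tz',(np.array([D[:2]@tx,D[:2]@ty,-D[2]])/.02).round(2))
E
python3 - <<'E'
from h import *
t=bot.camera('top');s=bot.camera('side')
for a,b in (((289.7,207.1),(317.5,190)),((272.7,206.7),(318,176.2)),((306.7,207.6),(317,203.8))):
    print('handle',[np.round(v,4) for v in two(t,a,s,b)])
for a,b in(((393,236.3),(284,306.5)),((434.5,224),(301,360)),((394.3,199.4),(333,307))): print('pot cover',[np.round(v,4) for v in two(t,a,s,b)])
print(bot.tip_reach)
go(.5385,.032,.172,-2.6)
E
```

```text
handle [array([0.5378, 0.0316, 0.0801]), np.float64(0.0)]
handle [array([0.5404, 0.085 , 0.0799]), np.float64(0.0022)]
handle [array([ 0.5349, -0.0217,  0.0834]), np.float64(0.0016)]
pot cover [array([ 0.4429, -0.2986,  0.0263]), np.float64(0.0024)]
pot cover [array([ 0.4819, -0.4332,  0.0249]), np.float64(0.0024)]
pot cover [array([ 0.5626, -0.305 ,  0.0259]), np.float64(0.0016)]
0.022Traceback (most recent call last):
  File "<stdin>", line 7, in <module>
  File "h.py", line 28, in go
    print('at',o['eef_pos'].round(4),'ang',a.round(2),'clock',o['clock'].round(2),'w',o['grip_width'].round(4),'f',o['ft_force'].round(1),'tilt',R[:2,2].round(4),'q6',o['joint_pos'][5].round(2))
                                                              ^^^^^^^^^^^^^^^^
AttributeError: 'float' object has no attribute 'round'
```

```bash
sed -i "s/o=bot.get_obs();q=/o={k:np.asarray(v) for k,v in bot.get_obs().items()};q=/" h.py
```

Emit:
{"op": "apply_moves", "data": {
  "commands": [
    [0, 0, 0, 0.11],
    [0, 0, 0, 0.11],
    [0, 0, 0, 0.11],
    [0, 0, 0, 0.11],
    [0, 0, 0, 0.11]
  ],
  "claw": 0.5
}}

```text
clock: 0.82
eef_pos: [0.1932, 0.4611, 0.2533]
tool_rot: [0.47, 0.883, -0.0, 0.0]
ft_force: [-0.2, -0.1, -0.8]
grip_width: 0.0427
grasp_force: 0.0
```

Emit:
{"op": "apply_moves", "data": {
  "commands": [
    [0, 0, 0, 0.11],
    [0, 0, 0, 0.11],
    [0, 0, 0, 0.11],
    [0, 0, 0, 0.11],
    [0, 0, 0, 0.11]
  ]
}}

```text
clock: 1.23
eef_pos: [0.1932, 0.4611, 0.2533]
tool_rot: [0.701, 0.713, 0.0, 0.0]
ft_force: [-0.4, -0.1, 0.1]
grip_width: 0.0425
grasp_force: 0.0
```

```bash
python3 -c "
from h import *
go(.538,.032,.172,-2.6)"
```

```text
at [0.1932 0.4611 0.2533] ang 0.94 clock 1.23 w 0.0425 f [-0.4 -0.1  0.1] tilt [0. 0.] q6 2.73
roll units 0.059 then shift units tx,ty,tz [-20.65  18.19   4.07]
```

Emit:
{"op": "apply_moves", "data": {
  "commands": [
    [0, 0, 0, 0.06],
    [-0.8, 0.7, 0, 0],
    [-0.8, 0.7, 0, 0],
    [-0.8, 0.7, 0, 0],
    [-0.8, 0.7, 0, 0]
  ]
}}

```text
clock: 1.65
eef_pos: [0.2469, 0.3943, 0.2533]
tool_rot: [0.721, 0.693, 0.0, 0.0]
ft_force: [0.7, -0.1, 0.0]
grip_width: 0.0428
grasp_force: 0.0
```

Emit:
{"op": "apply_moves", "data": {
  "commands": [
    [-0.8, 0.7, 0, 0],
    [-0.8, 0.7, 0, 0],
    [-0.8, 0.7, 0, 0],
    [-0.8, 0.7, 0, 0],
    [-0.8, 0.7, 0, 0]
  ]
}}

```text
clock: 2.07
eef_pos: [0.3138, 0.3113, 0.2534]
tool_rot: [0.721, 0.693, 0.0, 0.0]
ft_force: [0.8, -0.6, 0.8]
grip_width: 0.0427
grasp_force: 0.0
```

Emit:
{"op": "apply_moves", "data": {
  "commands": [
    [-0.8, 0.7, 0, 0],
    [-0.8, 0.7, 0, 0],
    [-0.8, 0.7, 0, 0],
    [-0.8, 0.7, 0, 0],
    [-0.8, 0.7, 0, 0]
  ]
}}

```text
clock: 2.48
eef_pos: [0.3805, 0.2285, 0.2534]
tool_rot: [0.721, 0.693, 0.0, 0.0]
ft_force: [0.5, 0.2, 0.3]
grip_width: 0.0431
grasp_force: 0.0
```

Emit:
{"op": "apply_moves", "data": {
  "commands": [
    [-0.8, 0.7, 0, 0],
    [-0.8, 0.7, 0, 0],
    [-0.8, 0.7, 0, 0],
    [-0.8, 0.7, 0, 0],
    [-0.8, 0.7, 0, 0]
  ]
}}

```text
clock: 2.9
eef_pos: [0.4472, 0.1456, 0.2534]
tool_rot: [0.721, 0.693, 0.0, 0.0]
ft_force: [0.4, 1.0, 0.7]
grip_width: 0.0427
grasp_force: 0.0
```

Emit:
{"op": "apply_moves", "data": {
  "commands": [
    [-0.8, 0.7, 0, 0],
    [-0.8, 0.7, 0, 0],
    [-0.8, 0.7, 0, 0],
    [-0.8, 0.7, 0, 0],
    [-0.8, 0.7, 0, 0]
  ]
}}

```text
clock: 3.32
eef_pos: [0.5139, 0.0629, 0.2533]
tool_rot: [0.721, 0.693, 0.0, 0.0]
ft_force: [-0.6, -0.3, -0.1]
grip_width: 0.0425
grasp_force: 0.0
```

```bash
python3 -c "
from h import *
go(.538,.032,.082,-2.6)"
```

```text
at [0.5139 0.0629 0.2533] ang -2.34 clock 3.32 w 0.0425 f [-0.6 -0.3 -0.1] tilt [0.0001 0.    ] q6 1.73
roll units 0.004 then shift units tx,ty,tz [-1.49  1.27  8.57]
```

Emit:
{"op": "apply_moves", "data": {
  "commands": [
    [-0.75, 0.63, 0, 0],
    [-0.75, 0.63, 0, 0],
    [0, 0, 0.9, 0],
    [0, 0, 0.9, 0],
    [0, 0, 0.9, 0]
  ]
}}

```text
clock: 3.73
eef_pos: [0.5377, 0.0322, 0.1988]
tool_rot: [0.722, 0.692, 0.0, 0.0]
ft_force: [0.4, -0.6, -0.3]
grip_width: 0.043
grasp_force: 0.0
```

Emit:
{"op": "apply_moves", "data": {
  "commands": [
    [0, 0, 0.9, 0],
    [0, 0, 0.9, 0],
    [0, 0, 0.9, 0],
    [0, 0, 0.9, 0],
    [0, 0, 0.9, 0]
  ]
}}

```text
clock: 4.15
eef_pos: [0.5373, 0.0328, 0.1085]
tool_rot: [0.721, 0.693, 0.0, 0.0]
ft_force: [0.2, 0.5, 0.2]
grip_width: 0.0426
grasp_force: 0.0
```

Emit:
{"op": "apply_moves", "data": {
  "commands": [
    [0, 0, 0.9, 0],
    [0, 0, 0.4, 0],
    [0, 0, 0, 0],
    [0, 0, 0, 0],
    [0, 0, 0, 0]
  ]
}}

```text
clock: 4.57
eef_pos: [0.5382, 0.0328, 0.0844]
tool_rot: [0.721, 0.693, 0.001, 0.001]
ft_force: [0.4, -0.5, -0.1]
grip_width: 0.0425
grasp_force: 0.0
```

Emit:
{"op": "apply_moves", "data": {
  "commands": [
    [0, 0, 0, 0],
    [0, 0, 0, 0],
    [0, 0, 0, 0],
    [0, 0, 0, 0],
    [0, 0, 0, 0]
  ],
  "claw": 1
}}

```text
clock: 4.98
eef_pos: [0.5383, 0.0328, 0.0845]
tool_rot: [0.721, 0.693, 0.001, 0.001]
ft_force: [0.2, 0.3, 5.3]
grip_width: 0.0079
grasp_force: 58.6
```

Emit:
{"op": "apply_moves", "data": {
  "commands": [
    [0, -0.5, 0, 0],
    [0, -0.5, 0, 0],
    [0, -0.5, 0, 0],
    [0, -0.5, 0, 0],
    [0, -0.5, 0, 0]
  ]
}}

```text
clock: 5.4
eef_pos: [0.4893, 0.0351, 0.0845]
tool_rot: [0.721, 0.693, 0.002, 0.002]
ft_force: [2.8, 0.8, 2.5]
grip_width: 0.0077
grasp_force: 60.1
```

Emit:
{"op": "apply_moves", "data": {
  "commands": [
    [0, -0.5, 0, 0],
    [0, -0.5, 0, 0],
    [0, -0.5, 0, 0],
    [0, -0.3, 0, 0],
    [0, -0.2, 0, 0]
  ]
}}

```text
clock: 5.82
eef_pos: [0.4486, 0.0371, 0.0845]
tool_rot: [0.721, 0.693, 0.002, 0.001]
ft_force: [2.6, 2.4, 4.9]
grip_width: 0.0076
grasp_force: 60.3
```

Emit:
{"op": "apply_moves", "data": {
  "commands": [
    [0, -0.1, 0, 0],
    [0, -0.1, 0, 0],
    [0, 0, 0, 0],
    [0, 0, 0, 0],
    [0, 0, 0, 0]
  ]
}}

```text
clock: 6.23
eef_pos: [0.4447, 0.0372, 0.0844]
tool_rot: [0.721, 0.693, 0.002, 0.001]
ft_force: [0.4, 2.5, 7.5]
grip_width: 0.0074
grasp_force: 60.7
```

Continue gently until the stop pushes back, then release and rise.

Emit:
{"op": "apply_moves", "data": {
  "commands": [
    [0, -0.1, 0, 0],
    [0, -0.1, 0, 0],
    [0, 0, 0, 0],
    [0, 0, 0, 0],
    [0, 0, 0, 0]
  ]
}}

```text
clock: 6.65
eef_pos: [0.4436, 0.0373, 0.0845]
tool_rot: [0.721, 0.693, 0.003, 0.003]
ft_force: [8.2, 1.3, -0.1]
grip_width: 0.0076
grasp_force: 59.8
```

Emit:
{"op": "apply_moves", "data": {
  "commands": [
    [0, 0, 0, 0],
    [0, 0, 0, 0],
    [0, 0, 0, 0],
    [0, 0, 0, 0],
    [0, 0, 0, 0]
  ],
  "claw": 0.5
}}

```text
clock: 7.07
eef_pos: [0.4385, 0.0366, 0.0829]
tool_rot: [0.721, 0.693, -0.001, -0.001]
ft_force: [0.1, -0.7, 0.4]
grip_width: 0.0427
grasp_force: 0.0
```

Emit:
{"op": "apply_moves", "data": {
  "commands": [
    [0, 0, -0.7, 0],
    [0, 0, -0.8, 0],
    [0, 0, -0.8, 0],
    [0, 0, -0.8, 0],
    [0, 0, -0.8, 0]
  ]
}}

```text
clock: 7.48
eef_pos: [0.4388, 0.0367, 0.1618]
tool_rot: [0.721, 0.693, -0.0, -0.0]
ft_force: [-0.0, 0.3, -0.2]
grip_width: 0.0427
grasp_force: 0.0
```

Emit:
{"op": "apply_moves", "data": {
  "commands": [
    [0, 0, -0.7, 0],
    [-1, 0, 0, 0],
    [-1, 0, 0, 0],
    [-1, 0, 0, 0],
    [-1, 0, 0, 0]
  ]
}}

```text
clock: 7.9
eef_pos: [0.4356, -0.0438, 0.1753]
tool_rot: [0.721, 0.693, -0.0, -0.0]
ft_force: [0.7, 1.3, -0.2]
grip_width: 0.0424
grasp_force: 0.0
```

Emit:
{"op": "apply_moves", "data": {
  "commands": [
    [-1, 0, 0, 0],
    [-1, 0, 0, 0],
    [-1, 0, 0, 0],
    [-1, 0, 0, 0],
    [-1, 0, 0, 0]
  ]
}}

```text
clock: 8.32
eef_pos: [0.4314, -0.144, 0.1751]
tool_rot: [0.721, 0.693, -0.0, -0.0]
ft_force: [0.9, 0.5, -0.4]
grip_width: 0.0431
grasp_force: 0.0
```

```bash
cat > obs.py <<'E'
from h import *
import sys
def rects(t):
    H,S,V=hsv(t)
    m=roi((H<18)&(S>90)&(V>50),100,130,235,300)
    for k in blobs(m,250,900):
        r=cv2.minAreaRect(k);P=np.array([plane(t,*q,.008) for q in cv2.boxPoints(r)])
        e=max([P[1]-P[0],P[2]-P[1]],key=np.linalg.norm)
        print('lid',np.round(r[0]),P.mean(0)[:2].round(4),'long ang',(np.degrees(np.arctan2(e[1],e[0]))%180).round(1),np.linalg.norm(P[1]-P[0]).round(3),np.linalg.norm(P[2]-P[1]).round(3))
    for k in blobs(roi((S<60)&(V>120),355,170,480,290),100,400):
        el=cv2.fitEllipse(k);print('pot',np.round(el[0],1),np.round(el[1],1),plane(t,*el[0],.028)[:2].round(4))
    m=roi((H<8)&(S>150)&(V>90),225,150,360,280)
    for k in blobs(m,15):
        r=cv2.minAreaRect(k);print('seal',np.round(r[0],1),np.round(r[1],1),round(r[2],1),plane(t,*r[0],.067)[:2].round(4))
if __name__=='__main__':
    t=bot.camera('top');rects(t)
    if len(sys.argv)>1: cv2.imwrite(f'pics/{sys.argv[1]}.png',t['image'])
E
python3 obs.py t1; python3 -c "
from h import *
go(.444,-.2984,.12,0)"
```

```text
lid [209. 232.] [0.4591 0.3034] long ang 20.6 0.077 0.087
lid [166. 215.] [0.5168 0.4478] long ang 32.8 0.076 0.088
lid [209. 191.] [0.5953 0.3061] long ang 113.0 0.086 0.078
pot [364.6 265. ] [10.3 24.9] [ 0.3526 -0.2057]
pot [366.4 249.3] [17.5 28.7] [ 0.4026 -0.2121]
pot [436.2 224.2] [13.2 17.6] [ 0.4823 -0.4377]
pot [393.9 198.3] [14.  17.6] [ 0.567  -0.3033]
seal [320.5 218.5] [ 3. 25.] 90.0 [ 0.5019 -0.0646]
seal [288.5 216.7] [25.1  2.9] 3.4 [0.5079 0.0364]
seal [257.5 215.3] [25.1  2.8] 3.4 [0.5129 0.1344]
seal [321.5 191.5] [ 3. 25.] 90.0 [ 0.5872 -0.0683]
seal [290.  190.5] [ 3. 26.] 90.0 [0.591  0.0315]
seal [258.5 189. ] [25.1  3.1] 2.4 [0.5965 0.1315]
at [ 0.4316 -0.1469  0.1752] ang -2.5 clock 8.37 w 0.0429 f [ 0.  -2.   0.8] tilt [-0.0004 -0.0027] q6 1.29
roll units -0.042 then shift units tx,ty,tz [-7.57  0.62  2.76]
```

View pics/t1.png

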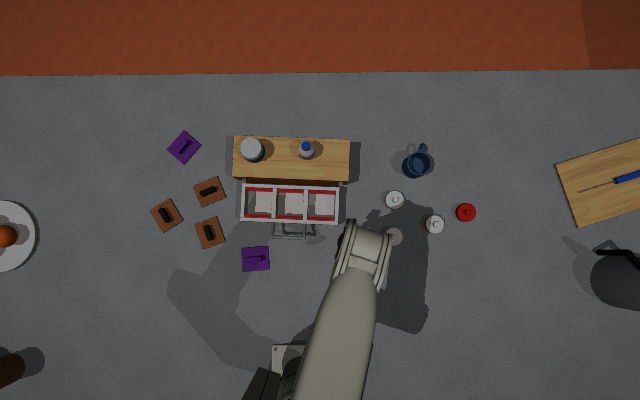

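Picture t1: the tray is fully out, with all wells visible at about (258,202), (290,204) and (321,205). Pots and lids have not moved. The arm is heading to the near pot at (393,236).

Emit:
{"op": "apply_moves", "data": {
  "commands": [
    [-1, 0.12, 0, 0],
    [-1, 0.12, 0, 0],
    [-1, 0.12, 0, 0],
    [-1, 0.12, 0, 0],
    [-1, 0.12, 0, 0]
  ]
}}

```text
clock: 8.78
eef_pos: [0.4395, -0.2441, 0.175]
tool_rot: [0.721, 0.693, -0.0, -0.0]
ft_force: [0.1, 0.1, 0.6]
grip_width: 0.0428
grasp_force: 0.0
```

Emit:
{"op": "apply_moves", "data": {
  "commands": [
    [-1, 0.12, 0, 0],
    [-1, 0.12, 0, 0],
    [-0.55, 0.09, 0, 0],
    [0, 0, 0.5, 0],
    [0, 0, 0.5, 0]
  ]
}}

```text
clock: 9.2
eef_pos: [0.4445, -0.2947, 0.1547]
tool_rot: [0.722, 0.692, 0.0, 0.0]
ft_force: [0.3, 0.4, 0.3]
grip_width: 0.0428
grasp_force: 0.0
```

Run:
```python
from h import *
go(.4435,-.2985,.055,-2.5)
t=bot.camera('top');s=bot.camera('side')
# tray rim outline, top view: white area incl. seals, closed
H,S,V=hsv(t)
m=roi(((S<60)&(V>110))|((H<8)&(S>150)),232,176,345,232).astype(np.uint8)*255
m=cv2.morphologyEx(m,cv2.MORPH_OPEN,np.ones((3,3)))
k=max(blobs(m>0,300,9000),key=cv2.contourArea);h=cv2.convexHull(k);r=cv2.minAreaRect(h)
B=cv2.boxPoints(r);P=np.array([plane(t,*q,.069) for q in B]);print('rim box px',B.round(1).tolist());print(P.round(4).tolist(),P.mean(0).round(4),'sides',np.linalg.norm(P[1]-P[0]),np.linalg.norm(P[2]-P[1]))
cv2.imwrite('pics/rim.png',np.vstack([cv2.resize(t['image'][170:245,225:355],None,fx=5,fy=5,interpolation=cv2.INTER_NEAREST)]))
```

```text
at [ 0.4445 -0.2947  0.1547] ang -2.39 clock 9.2 w 0.0428 f [0.3 0.4 0.3] tilt [0.0005 0.0003] q6 1.03
roll units 0.002 then shift units tx,ty,tz [-0.19 -0.04  4.98]
rim box px [[239.6999969482422, 220.3000030517578], [241.3000030517578, 182.8000030517578], [339.0, 187.0], [337.29998779296875, 224.60000610351562]]
[[0.4973, 0.1905, 0.069], [0.6165, 0.1861, 0.069], [0.601, -0.1235, 0.069], [0.4825, -0.1173, 0.069]] [0.5493 0.034  0.069 ] sides 0.11927695780202067 0.3100333007963929
```

View pics/rim.png

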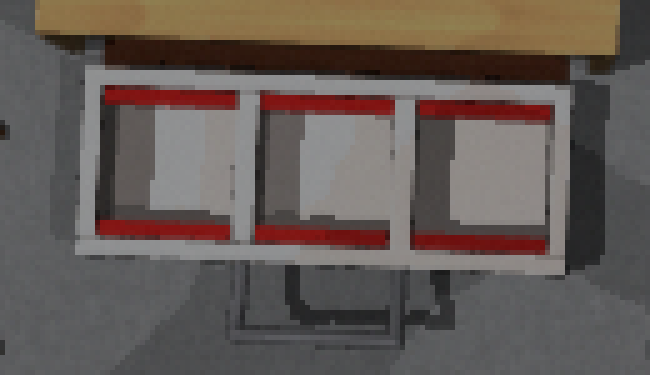

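The enlarged rim shows three empty wells. The rim box measures 119 x 310 mm, centred at (0.549, 0.034) with yaw -2.8°. Now I'll grasp the first pot.

Emit:
{"op": "apply_moves", "data": {
  "commands": [
    [-0.19, -0.05, 0, 0],
    [0, 0, 1, 0],
    [0, 0, 1, 0],
    [0, 0, 1, 0],
    [0, 0, 1, 0]
  ]
}}

```text
clock: 9.72
eef_pos: [0.4436, -0.2979, 0.0751]
tool_rot: [0.721, 0.693, 0.0, 0.001]
ft_force: [-0.9, -0.2, -0.5]
grip_width: 0.0424
grasp_force: 0.0
```

Emit:
{"op": "apply_moves", "data": {
  "commands": [
    [0, 0, 0.5, 0],
    [0, 0, 0.45, 0],
    [0, 0, 0, 0],
    [0, 0, 0, 0],
    [0, 0, 0, 0]
  ]
}}

```text
clock: 10.13
eef_pos: [0.4441, -0.2989, 0.0574]
tool_rot: [0.721, 0.693, 0.0, 0.001]
ft_force: [0.0, -0.5, 0.4]
grip_width: 0.0428
grasp_force: 0.0
```

Emit:
{"op": "apply_moves", "data": {
  "commands": [
    [0, 0, 0, 0],
    [0, 0, 0, 0],
    [0, 0, 0, 0],
    [0, 0, 0, 0],
    [0, 0, 0, 0]
  ],
  "claw": 1
}}

```text
clock: 10.55
eef_pos: [0.4437, -0.2989, 0.0574]
tool_rot: [0.721, 0.692, 0.0, 0.001]
ft_force: [-1.6, 0.4, 6.1]
grip_width: 0.0146
grasp_force: 58.6
```

Emit:
{"op": "apply_moves", "data": {
  "commands": [
    [0, 0, -0.8, 0],
    [0, 0, -1, 0],
    [0, 0, -1, 0],
    [0, 0, -1, 0],
    [0, 0, -1, 0]
  ]
}}

```text
clock: 10.97
eef_pos: [0.443, -0.2982, 0.1529]
tool_rot: [0.721, 0.693, -0.0, -0.0]
ft_force: [-0.0, 0.3, -1.2]
grip_width: 0.0145
grasp_force: 58.8
```

```bash
python3 -c "
from h import *
go(.5444,-.0659,.15,-2.8)"
```

```text
at [ 0.443  -0.2982  0.1529] ang -2.34 clock 10.97 w 0.0145 f [-0.   0.3 -1.2] tilt [-0.0006  0.0006] q6 1.02
roll units 0.008 then shift units tx,ty,tz [11.85  4.5   0.14]
```

Emit:
{"op": "apply_moves", "data": {
  "commands": [
    [0.98, 0.37, 0, 0],
    [0.98, 0.37, 0, 0],
    [0.98, 0.37, 0, 0],
    [0.98, 0.37, 0, 0],
    [0.98, 0.37, 0, 0]
  ]
}}

```text
clock: 11.38
eef_pos: [0.4843, -0.2011, 0.1521]
tool_rot: [0.722, 0.692, -0.0, -0.0]
ft_force: [0.5, 1.0, -0.9]
grip_width: 0.0145
grasp_force: 58.8
```

Emit:
{"op": "apply_moves", "data": {
  "commands": [
    [0.98, 0.37, 0, 0],
    [0.98, 0.37, 0, 0],
    [0.98, 0.37, 0, 0],
    [0.98, 0.37, 0, 0],
    [0.98, 0.37, 0, 0]
  ]
}}

```text
clock: 11.8
eef_pos: [0.5253, -0.1046, 0.152]
tool_rot: [0.721, 0.693, -0.0, -0.0]
ft_force: [-0.3, -0.1, -1.7]
grip_width: 0.0144
grasp_force: 58.8
```

Emit:
{"op": "apply_moves", "data": {
  "commands": [
    [0.98, 0.37, 0, 0],
    [0.98, 0.37, 0, 0],
    [0.1, 0.06, 0, 0],
    [0, 0, 0, 0],
    [0, 0, 0, 0]
  ]
}}

```text
clock: 12.22
eef_pos: [0.5425, -0.0653, 0.1519]
tool_rot: [0.721, 0.693, -0.0, -0.0]
ft_force: [-0.4, 0.1, -1.0]
grip_width: 0.0144
grasp_force: 58.8
```

Emit:
{"op": "apply_moves", "data": {
  "commands": [
    [0, 0, 0.9, 0],
    [0, 0, 0.9, 0],
    [0, 0, 0.9, 0],
    [0, 0, 0.9, 0],
    [0, 0, 0, 0]
  ]
}}

```text
clock: 12.63
eef_pos: [0.5394, -0.0661, 0.0767]
tool_rot: [0.722, 0.692, -0.003, -0.003]
ft_force: [-0.6, 0.3, -1.5]
grip_width: 0.0145
grasp_force: 58.8
```

Emit:
{"op": "apply_moves", "data": {
  "commands": [
    [0, 0, 0.3, 0],
    [0, 0, 0.2, 0],
    [0, 0, 0.1, 0],
    [0, 0, 0.1, 0],
    [0, 0, 0, 0]
  ]
}}

```text
clock: 13.05
eef_pos: [0.5431, -0.0653, 0.0666]
tool_rot: [0.721, 0.693, 0.0, 0.0]
ft_force: [-0.6, -0.8, -0.4]
grip_width: 0.0144
grasp_force: 58.8
```

Emit:
{"op": "apply_moves", "data": {
  "commands": [
    [0, 0, 0, 0],
    [0, 0, 0, 0],
    [0, 0, 0, 0],
    [0, 0, 0, 0],
    [0, 0, 0, 0]
  ],
  "claw": 0.45
}}

```text
clock: 13.47
eef_pos: [0.544, -0.0652, 0.0669]
tool_rot: [0.721, 0.693, 0.001, 0.001]
ft_force: [1.1, -0.8, -0.1]
grip_width: 0.0466
grasp_force: 6.1
```

Emit:
{"op": "apply_moves", "data": {
  "commands": [
    [0, 0, -0.7, 0],
    [0, 0, -1, 0],
    [0, 0, -1, 0],
    [0, 0, -1, 0],
    [0, 0, -1, 0]
  ]
}}

```text
clock: 13.88
eef_pos: [0.5423, -0.0651, 0.1612]
tool_rot: [0.721, 0.693, -0.0, -0.0]
ft_force: [-0.1, 1.1, -0.6]
grip_width: 0.0471
grasp_force: 0.0
```

Emit:
{"op": "apply_moves", "data": {
  "commands": [
    [-1, -0.15, 0, 0],
    [-1, -0.15, 0, 0],
    [-1, -0.15, 0, 0],
    [-1, -0.15, 0, 0],
    [-1, -0.15, 0, 0]
  ]
}}

```text
clock: 14.3
eef_pos: [0.5231, -0.1651, 0.1604]
tool_rot: [0.721, 0.693, -0.0, -0.0]
ft_force: [0.4, -0.3, -0.2]
grip_width: 0.0472
grasp_force: 0.0
```

```bash
python3 obs.py t2;  python3 -c "
from h import *
go(.4827,-.4325,.055,-2.8)
t=bot.camera('top');cv2.imwrite('pics/w1.png',cv2.resize(t['image'][150:270,220:460],None,fx=3,fy=3,interpolation=cv2.INTER_CUBIC))"
```

```text
lid [209. 232.] [0.4594 0.3035] long ang 20.6 0.077 0.088
lid [166. 215.] [0.5168 0.4478] long ang 32.8 0.076 0.088
lid [209. 191.] [0.5953 0.3061] long ang 113.0 0.086 0.078
pot [436.3 224. ] [13.  17.9] [ 0.483  -0.4381]
seal [320.5 218.1] [25.1  2.9] 2.4 [ 0.5032 -0.0647]
seal [288.5 216.7] [25.1  2.9] 3.4 [0.5079 0.0364]
seal [257.5 215.5] [ 3. 25.] 90.0 [0.5123 0.1345]
seal [321.5 191.8] [25.1  2.8] 3.4 [ 0.5863 -0.0682]
seal [290.  190.3] [26.   2.8] 3.6 [0.5915 0.0315]
seal [258.5 189. ] [25.1  3.1] 2.4 [0.5965 0.1315]
at [ 0.5225 -0.1686  0.1604] ang -2.53 clock 14.35 w 0.047 f [-0.1 -2.   0.6] tilt [-0.0011 -0.0028] q6 1.3
roll units 0.005 then shift units tx,ty,tz [-13.28  -1.34   5.27]
```

View pics/w1.png

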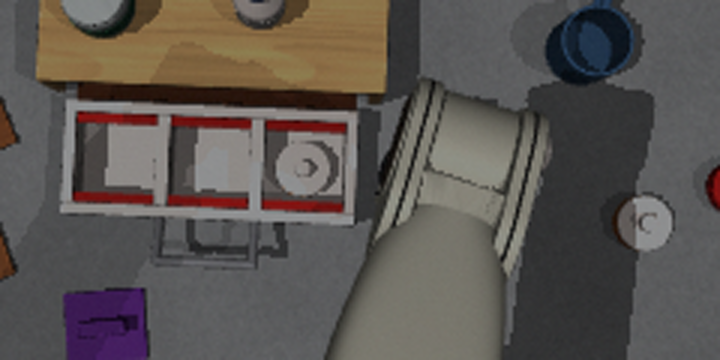

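The first pot stands centred in the right well, at crop (305,167). Now the second pot at (434,224).

Emit:
{"op": "apply_moves", "data": {
  "commands": [
    [-1, -0.1, 0, 0],
    [-1, -0.1, 0, 0],
    [-1, -0.1, 0, 0],
    [-1, -0.1, 0, 0],
    [-1, -0.1, 0, 0]
  ]
}}

```text
clock: 14.82
eef_pos: [0.5095, -0.2639, 0.1603]
tool_rot: [0.721, 0.693, 0.0, -0.0]
ft_force: [-0.3, -0.6, 0.2]
grip_width: 0.047
grasp_force: 0.0
```

Emit:
{"op": "apply_moves", "data": {
  "commands": [
    [-1, -0.1, 0, 0],
    [-1, -0.1, 0, 0],
    [-1, -0.1, 0, 0],
    [-1, -0.1, 0, 0],
    [-1, -0.1, 0, 0]
  ]
}}

```text
clock: 15.23
eef_pos: [0.4956, -0.3634, 0.1602]
tool_rot: [0.721, 0.693, 0.0, -0.001]
ft_force: [1.0, -0.2, 0.6]
grip_width: 0.0473
grasp_force: 0.0
```

Emit:
{"op": "apply_moves", "data": {
  "commands": [
    [-1, -0.1, 0, 0],
    [-1, -0.1, 0, 0],
    [-1, -0.1, 0, 0],
    [-0.28, -0.04, 0, 0],
    [0, 0, 0.5, 0]
  ]
}}

```text
clock: 15.65
eef_pos: [0.487, -0.4303, 0.1518]
tool_rot: [0.722, 0.692, 0.0, 0.002]
ft_force: [-0.6, -0.1, 1.2]
grip_width: 0.0472
grasp_force: 0.0
```

Emit:
{"op": "apply_moves", "data": {
  "commands": [
    [0, 0, 0.8, 0],
    [0, 0, 0.8, 0],
    [0, 0, 0.4, 0],
    [0, 0, 0, 0],
    [0, 0, 0, 0]
  ]
}}

```text
clock: 16.07
eef_pos: [0.4862, -0.4273, 0.1097]
tool_rot: [0.721, 0.693, 0.0, -0.001]
ft_force: [0.1, -0.0, 0.7]
grip_width: 0.047
grasp_force: 0.0
```

```bash
python3 -c "
from h import *
t=bot.camera('top');s=bot.camera('side')
H,S,V=hsv(s)
for k in blobs(roi((V>130)&(S<50),265,285,355,395),100,700): print(cv2.minAreaRect(k))
go(.4827,-.4325,.055,-2.6)"
```

```text
((301.0, 360.0), (24.0, 26.0), 90.0)
((333.0000305175781, 307.0000305175781), (23.25510597229004, 21.466251373291016), 26.56505012512207)
at [ 0.487  -0.4285  0.1113] ang -2.29 clock 16.17 w 0.047 f [ 0.9 -0.3  0.5] tilt [ 0.0012 -0.0009] q6 0.89
roll units 0.005 then shift units tx,ty,tz [-0.21 -0.2   2.81]
```

Emit:
{"op": "apply_moves", "data": {
  "commands": [
    [-0.2, -0.2, 0, 0],
    [0, 0, 0.9, 0],
    [0, 0, 0.9, 0],
    [0, 0, 0.5, 0],
    [0, 0, 0.4, 0]
  ]
}}

```text
clock: 16.58
eef_pos: [0.4815, -0.4326, 0.0557]
tool_rot: [0.721, 0.692, -0.0, -0.0]
ft_force: [0.6, -0.5, 0.1]
grip_width: 0.0468
grasp_force: 0.0
```

Emit:
{"op": "apply_moves", "data": {
  "commands": [
    [0, 0, 0, 0],
    [0, 0, 0, 0],
    [0, 0, 0, 0],
    [0, 0, 0, 0],
    [0, 0, 0, 0]
  ]
}}

```text
clock: 17.0
eef_pos: [0.4826, -0.433, 0.0574]
tool_rot: [0.721, 0.693, 0.0, 0.001]
ft_force: [-0.1, 0.3, 0.2]
grip_width: 0.0469
grasp_force: 0.0
```

Emit:
{"op": "apply_moves", "data": {
  "commands": [
    [0, 0, 0, 0],
    [0, 0, 0, 0],
    [0, 0, 0, 0],
    [0, 0, 0, 0],
    [0, 0, 0, 0]
  ],
  "claw": 1
}}

```text
clock: 17.42
eef_pos: [0.4825, -0.4327, 0.0569]
tool_rot: [0.721, 0.693, 0.0, 0.001]
ft_force: [-0.6, 0.6, 2.4]
grip_width: 0.0149
grasp_force: 58.5
```

Emit:
{"op": "apply_moves", "data": {
  "commands": [
    [0, 0, -0.8, 0],
    [0, 0, -1, 0],
    [0, 0, -1, 0],
    [0, 0, -1, 0],
    [0, 0, -1, 0]
  ]
}}

```text
clock: 17.83
eef_pos: [0.4815, -0.4322, 0.1524]
tool_rot: [0.721, 0.693, -0.0, -0.001]
ft_force: [-0.0, -0.4, -1.5]
grip_width: 0.0148
grasp_force: 58.7
```

```bash
python3 -c "
from h import *
go(.5493,.034,.15,-2.6)"
```

```text
at [ 0.4815 -0.4322  0.1524] ang -2.34 clock 17.83 w 0.0148 f [-0.  -0.4 -1.5] tilt [-0.0015  0.0011] q6 0.88
roll units 0.004 then shift units tx,ty,tz [23.44  2.33  0.12]
```

Emit:
{"op": "apply_moves", "data": {
  "commands": [
    [0.98, 0.1, 0, 0],
    [0.98, 0.1, 0, 0],
    [0.98, 0.1, 0, 0],
    [0.98, 0.1, 0, 0],
    [0.98, 0.1, 0, 0]
  ]
}}

```text
clock: 18.25
eef_pos: [0.4955, -0.334, 0.1517]
tool_rot: [0.721, 0.692, -0.0, -0.001]
ft_force: [0.1, 0.2, -0.5]
grip_width: 0.0151
grasp_force: 58.7
```

Emit:
{"op": "apply_moves", "data": {
  "commands": [
    [0.98, 0.1, 0, 0],
    [0.98, 0.1, 0, 0],
    [0.98, 0.1, 0, 0],
    [0.98, 0.1, 0, 0],
    [0.98, 0.1, 0, 0]
  ]
}}

```text
clock: 18.67
eef_pos: [0.5095, -0.2364, 0.1517]
tool_rot: [0.721, 0.693, -0.0, -0.001]
ft_force: [-0.2, -0.3, -0.4]
grip_width: 0.0146
grasp_force: 58.7
```

Emit:
{"op": "apply_moves", "data": {
  "commands": [
    [0.98, 0.1, 0, 0],
    [0.98, 0.1, 0, 0],
    [0.98, 0.1, 0, 0],
    [0.98, 0.1, 0, 0],
    [0.98, 0.1, 0, 0]
  ]
}}

```text
clock: 19.08
eef_pos: [0.5235, -0.139, 0.1518]
tool_rot: [0.721, 0.693, -0.0, -0.001]
ft_force: [-0.3, 0.1, -1.0]
grip_width: 0.0149
grasp_force: 58.7
```

Emit:
{"op": "apply_moves", "data": {
  "commands": [
    [0.98, 0.1, 0, 0],
    [0.98, 0.1, 0, 0],
    [0.98, 0.1, 0, 0],
    [0.98, 0.1, 0, 0],
    [0.98, 0.1, 0, 0]
  ]
}}

```text
clock: 19.5
eef_pos: [0.5375, -0.0416, 0.1518]
tool_rot: [0.721, 0.693, -0.0, -0.0]
ft_force: [-0.4, 0.3, -2.3]
grip_width: 0.0148
grasp_force: 58.7
```

Emit:
{"op": "apply_moves", "data": {
  "commands": [
    [0.98, 0.1, 0, 0],
    [0.98, 0.1, 0, 0],
    [0.98, 0.1, 0, 0],
    [0.5, 0.1, 0, 0],
    [0, 0, 0, 0]
  ]
}}

```text
clock: 19.92
eef_pos: [0.5489, 0.0277, 0.1519]
tool_rot: [0.72, 0.694, -0.0, -0.0]
ft_force: [-0.2, -0.7, -0.6]
grip_width: 0.0147
grasp_force: 58.7
```

```bash
python3 -c "
from h import *
go(.5493,.034,.066,-2.6)"
```

```text
at [0.5489 0.0277 0.1519] ang -2.16 clock 19.92 w 0.0147 f [-0.2 -0.7 -0.6] tilt [-0.0005  0.0003] q6 1.66
roll units 0.007 then shift units tx,ty,tz [0.32 0.01 4.3 ]
```

Emit:
{"op": "apply_moves", "data": {
  "commands": [
    [0.3, 0, 0, 0],
    [0, 0, 0.9, 0],
    [0, 0, 0.9, 0],
    [0, 0, 0.9, 0],
    [0, 0, 0.9, 0]
  ]
}}

```text
clock: 20.33
eef_pos: [0.5489, 0.0308, 0.0796]
tool_rot: [0.722, 0.692, -0.0, 0.0]
ft_force: [-0.4, -0.1, -1.4]
grip_width: 0.0146
grasp_force: 58.7
```

Emit:
{"op": "apply_moves", "data": {
  "commands": [
    [0, 0, 0.3, 0],
    [0, 0, 0.2, 0],
    [0, 0, 0.1, 0],
    [0, 0, 0, 0],
    [0, 0, 0, 0]
  ]
}}

```text
clock: 20.75
eef_pos: [0.5499, 0.0317, 0.0693]
tool_rot: [0.721, 0.692, 0.001, 0.001]
ft_force: [-0.1, -0.7, -0.9]
grip_width: 0.0151
grasp_force: 58.7
```

Emit:
{"op": "apply_moves", "data": {
  "commands": [
    [0, 0, 0, 0],
    [0, 0, 0, 0],
    [0, 0, 0, 0],
    [0, 0, 0, 0],
    [0, 0, 0, 0]
  ],
  "claw": 0.45
}}

```text
clock: 21.17
eef_pos: [0.5493, 0.032, 0.0689]
tool_rot: [0.721, 0.693, 0.0, 0.0]
ft_force: [-0.8, -0.8, 2.7]
grip_width: 0.0469
grasp_force: 4.9
```

Emit:
{"op": "apply_moves", "data": {
  "commands": [
    [0, 0, -0.7, 0],
    [0, 0, -1, 0],
    [0, 0, -1, 0],
    [0, 0, -1, 0],
    [0, 0, -1, 0]
  ]
}}

```text
clock: 21.58
eef_pos: [0.549, 0.032, 0.1632]
tool_rot: [0.721, 0.693, 0.0, 0.0]
ft_force: [1.5, 0.3, -0.2]
grip_width: 0.0472
grasp_force: 0.0
```

Emit:
{"op": "apply_moves", "data": {
  "commands": [
    [-1, 0, 0, 0],
    [-1, 0, 0, 0],
    [-1, 0, 0, 0],
    [-1, 0, 0, 0],
    [-1, 0, 0, 0]
  ]
}}

```text
clock: 22.0
eef_pos: [0.545, -0.0688, 0.1625]
tool_rot: [0.721, 0.693, 0.0, 0.0]
ft_force: [0.7, 0.5, 0.1]
grip_width: 0.0466
grasp_force: 0.0
```

Emit:
{"op": "apply_moves", "data": {
  "commands": [
    [-1, 0, 0, 0],
    [-1, 0, 0, 0],
    [-1, 0, 0, 0],
    [-1, 0, 0, 0],
    [-1, 0, 0, 0]
  ]
}}

```text
clock: 22.42
eef_pos: [0.5409, -0.1689, 0.1624]
tool_rot: [0.721, 0.693, 0.0, 0.0]
ft_force: [0.6, -0.9, 0.1]
grip_width: 0.0468
grasp_force: 0.0
```

```bash
python3 -c "
from h import *
t=bot.camera('top');s=bot.camera('side')
H,S,V=hsv(s)
for k in blobs(roi((V>130)&(S<50),265,285,355,395),100,700): print(cv2.minAreaRect(k))
import obs;obs.rects(t)
go(.563,-.3046,.057,-2.6)"
```

```text
lid [209. 232.] [0.4592 0.3032] long ang 20.6 0.077 0.087
lid [166. 215.] [0.5169 0.4478] long ang 32.2 0.076 0.088
lid [209. 191.] [0.5953 0.3061] long ang 113.0 0.086 0.078
seal [320.5 218.5] [ 3. 25.] 90.0 [ 0.5019 -0.0646]
seal [288.5 216.5] [ 3. 25.] 90.0 [0.5087 0.0363]
seal [257.5 215.5] [ 3. 25.] 90.0 [0.5123 0.1345]
seal [321.5 191.8] [25.1  2.8] 3.0 [ 0.5863 -0.0683]
seal [290.  190.3] [26.1  2.8] 3.6 [0.5915 0.0315]
seal [258.5 189. ] [25.1  3.1] 2.4 [0.5965 0.1315]
at [ 0.5408 -0.1706  0.1623] ang -2.55 clock 22.52 w 0.0472 f [ 0.3  0.4 -0.4] tilt [ 0.0006 -0.0011] q6 1.31
roll units 0.001 then shift units tx,ty,tz [-6.64  1.41  5.27]
```

Emit:
{"op": "apply_moves", "data": {
  "commands": [
    [-1, 0.2, 0, 0],
    [-1, 0.2, 0, 0],
    [-1, 0.2, 0, 0],
    [-1, 0.2, 0, 0],
    [-1, 0.2, 0, 0]
  ]
}}

```text
clock: 22.93
eef_pos: [0.5571, -0.2687, 0.1623]
tool_rot: [0.721, 0.693, 0.0, -0.0]
ft_force: [0.2, 0.4, -0.4]
grip_width: 0.0469
grasp_force: 0.0
```

Emit:
{"op": "apply_moves", "data": {
  "commands": [
    [-1, 0.2, 0, 0],
    [-0.64, 0.2, 0, 0],
    [0, 0, 0.8, 0],
    [0, 0, 0.8, 0],
    [0, 0, 0, 0]
  ]
}}

```text
clock: 23.35
eef_pos: [0.5617, -0.3003, 0.1266]
tool_rot: [0.721, 0.693, -0.001, -0.003]
ft_force: [-2.0, 0.3, -1.1]
grip_width: 0.0468
grasp_force: 0.0
```

```bash
python3 -c "
from h import *
s=bot.camera('side');t=bot.camera('top')
cv2.imwrite('pics/s3.png',np.hstack([cv2.resize(s['image'][135:345,240:400],None,fx=2,fy=2),cv2.resize(t['image'][150:360,220:460],None,fx=2,fy=2)]))
go(.563,-.3046,.057,-2.6)"
```

```text
at [ 0.5631 -0.3008  0.1296] ang -2.29 clock 23.45 w 0.0466 f [-0.6 -0.1  1.7] tilt [-0.002   0.0012] q6 1.12
roll units 0.005 then shift units tx,ty,tz [-0.19  0.01  3.63]
```

View pics/s3.png

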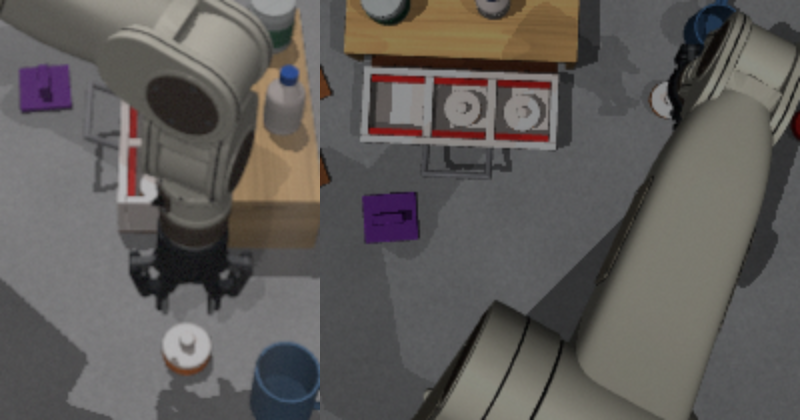

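Two pots stand in the middle and right wells. The third is still under the gripper, at about (333,308) in the side view. Descend and grasp.

Emit:
{"op": "apply_moves", "data": {
  "commands": [
    [-0.2, 0, 0, 0],
    [0, 0, 0.9, 0],
    [0, 0, 0.9, 0],
    [0, 0, 0.9, 0],
    [0, 0, 0.5, 0]
  ]
}}

```text
clock: 23.87
eef_pos: [0.5632, -0.3056, 0.0657]
tool_rot: [0.721, 0.693, -0.0, -0.0]
ft_force: [-0.6, -0.6, 0.1]
grip_width: 0.0468
grasp_force: 0.0
```

Emit:
{"op": "apply_moves", "data": {
  "commands": [
    [0, 0, 0.4, 0],
    [0, 0, 0, 0],
    [0, 0, 0, 0],
    [0, 0, 0, 0],
    [0, 0, 0, 0]
  ]
}}

```text
clock: 24.28
eef_pos: [0.5642, -0.3062, 0.0598]
tool_rot: [0.721, 0.693, 0.0, 0.001]
ft_force: [-0.7, 0.2, 0.7]
grip_width: 0.0469
grasp_force: 0.0
```

Emit:
{"op": "apply_moves", "data": {
  "commands": [
    [0, 0, 0, 0],
    [0, 0, 0, 0],
    [0, 0, 0, 0],
    [0, 0, 0, 0],
    [0, 0, 0, 0]
  ],
  "claw": 1
}}

```text
clock: 24.7
eef_pos: [0.5634, -0.306, 0.059]
tool_rot: [0.721, 0.693, 0.0, 0.0]
ft_force: [-2.3, -0.3, 4.9]
grip_width: 0.0142
grasp_force: 58.6
```

Emit:
{"op": "apply_moves", "data": {
  "commands": [
    [0, 0, -0.8, 0],
    [0, 0, -1, 0],
    [0, 0, -1, 0],
    [0, 0, -1, 0],
    [0, 0, -1, 0]
  ]
}}

```text
clock: 25.12
eef_pos: [0.563, -0.3055, 0.1544]
tool_rot: [0.721, 0.693, -0.0, -0.001]
ft_force: [0.3, 0.1, -1.2]
grip_width: 0.0138
grasp_force: 58.7
```

```bash
python3 -c "
from h import *
go(.5542,.134,.15,-2.6)"
```

```text
at [ 0.563  -0.3055  0.1544] ang -2.33 clock 25.12 w 0.0138 f [ 0.3  0.1 -1.2] tilt [-0.0011  0.0008] q6 1.11
roll units 0.005 then shift units tx,ty,tz [21.93 -1.44  0.22]
```

Emit:
{"op": "apply_moves", "data": {
  "commands": [
    [1, -0.06, 0, 0],
    [1, -0.06, 0, 0],
    [1, -0.06, 0, 0],
    [1, -0.06, 0, 0],
    [1, -0.06, 0, 0]
  ]
}}

```text
clock: 25.53
eef_pos: [0.561, -0.2046, 0.1537]
tool_rot: [0.721, 0.692, -0.0, -0.0]
ft_force: [-0.0, -0.4, -1.9]
grip_width: 0.0143
grasp_force: 58.7
```

Emit:
{"op": "apply_moves", "data": {
  "commands": [
    [1, -0.06, 0, 0],
    [1, -0.06, 0, 0],
    [1, -0.06, 0, 0],
    [1, -0.06, 0, 0],
    [1, -0.06, 0, 0]
  ]
}}

```text
clock: 25.95
eef_pos: [0.5591, -0.1043, 0.1537]
tool_rot: [0.721, 0.693, -0.0, -0.0]
ft_force: [0.2, 0.6, -1.9]
grip_width: 0.0141
grasp_force: 58.7
```

Emit:
{"op": "apply_moves", "data": {
  "commands": [
    [1, -0.06, 0, 0],
    [1, -0.06, 0, 0],
    [1, -0.06, 0, 0],
    [1, -0.06, 0, 0],
    [1, -0.06, 0, 0]
  ]
}}

```text
clock: 26.37
eef_pos: [0.5572, -0.0042, 0.1538]
tool_rot: [0.721, 0.693, -0.0, -0.0]
ft_force: [0.2, 0.6, -2.0]
grip_width: 0.0141
grasp_force: 58.7
```

Emit:
{"op": "apply_moves", "data": {
  "commands": [
    [1, -0.06, 0, 0],
    [1, -0.06, 0, 0],
    [1, -0.06, 0, 0],
    [1, -0.06, 0, 0],
    [1, -0.06, 0, 0]
  ]
}}

```text
clock: 26.78
eef_pos: [0.5552, 0.0959, 0.1537]
tool_rot: [0.721, 0.693, -0.0, -0.0]
ft_force: [0.8, 0.1, -0.9]
grip_width: 0.0143
grasp_force: 58.7
```

Emit:
{"op": "apply_moves", "data": {
  "commands": [
    [1, -0.06, 0, 0],
    [0.9, -0.06, 0, 0],
    [0, 0, 0, 0],
    [0, 0, 0, 0],
    [0, 0, 0, 0]
  ]
}}

```text
clock: 27.2
eef_pos: [0.5545, 0.1326, 0.1538]
tool_rot: [0.721, 0.693, -0.001, -0.0]
ft_force: [0.1, -0.3, -1.0]
grip_width: 0.0143
grasp_force: 58.7
```

```bash
python3 -c "
from h import *
go(.5542,.134,.0675,-2.6)"
```

```text
at [0.5545 0.1326 0.1538] ang -2.33 clock 27.2 w 0.0143 f [ 0.1 -0.3 -1. ] tilt [-0.0009 -0.0007] q6 1.85
roll units 0.004 then shift units tx,ty,tz [ 0.07 -0.02  4.32]
```

Emit:
{"op": "apply_moves", "data": {
  "commands": [
    [0.07, 0, 0.8, 0],
    [0, 0, 0.9, 0],
    [0, 0, 0.9, 0],
    [0, 0, 0.9, 0],
    [0, 0, 0.4, 0]
  ]
}}

```text
clock: 27.62
eef_pos: [0.5533, 0.1327, 0.0738]
tool_rot: [0.722, 0.692, -0.002, -0.001]
ft_force: [-0.1, -0.4, -0.7]
grip_width: 0.0139
grasp_force: 58.7
```

Emit:
{"op": "apply_moves", "data": {
  "commands": [
    [0, 0, 0.3, 0],
    [0, 0, 0.15, 0],
    [0, 0, 0, 0],
    [0, 0, 0, 0],
    [0, 0, 0, 0]
  ]
}}

```text
clock: 28.03
eef_pos: [0.5556, 0.1344, 0.0682]
tool_rot: [0.721, 0.692, 0.001, 0.0]
ft_force: [0.1, 0.4, -1.0]
grip_width: 0.0141
grasp_force: 58.7
```

Emit:
{"op": "apply_moves", "data": {
  "commands": [
    [0, 0, 0, 0],
    [0, 0, 0, 0],
    [0, 0, 0, 0],
    [0, 0, 0, 0],
    [0, 0, 0, 0]
  ],
  "claw": 0.45
}}

```text
clock: 28.45
eef_pos: [0.5548, 0.1345, 0.0676]
tool_rot: [0.721, 0.693, 0.0, 0.0]
ft_force: [-1.2, -0.2, 1.2]
grip_width: 0.0469
grasp_force: 5.7
```

Emit:
{"op": "apply_moves", "data": {
  "commands": [
    [0, 0, -0.7, 0],
    [0, 0, -1, 0],
    [0, 0, -1, 0],
    [0, 0, -1, 0],
    [0, 0, -1, 0]
  ]
}}

```text
clock: 28.87
eef_pos: [0.5548, 0.1343, 0.1622]
tool_rot: [0.721, 0.693, 0.0, 0.0]
ft_force: [0.6, 1.0, 0.3]
grip_width: 0.0468
grasp_force: 0.0
```

Emit:
{"op": "apply_moves", "data": {
  "commands": [
    [0, -0.8, 0, -0.11],
    [0, -0.2, 0, -0.11],
    [0, 0, 0, -0.11],
    [0, 0, 0, -0.11],
    [0, 0, 0, -0.11]
  ]
}}

```text
clock: 29.28
eef_pos: [0.5349, 0.1348, 0.1616]
tool_rot: [0.492, 0.87, 0.0, 0.0]
ft_force: [-0.1, -0.6, 0.4]
grip_width: 0.0471
grasp_force: 0.0
```

Emit:
{"op": "apply_moves", "data": {
  "commands": [
    [0, 0, 0, -0.11],
    [0, 0, 0, -0.11],
    [0, 0, 0, -0.11],
    [0, 0, 0, -0.11],
    [0, 0, 0, -0.11]
  ]
}}

```text
clock: 29.7
eef_pos: [0.535, 0.1347, 0.1614]
tool_rot: [0.225, 0.974, 0.0, 0.0]
ft_force: [-0.6, -0.5, -0.1]
grip_width: 0.047
grasp_force: 0.0
```

Emit:
{"op": "apply_moves", "data": {
  "commands": [
    [0, 0, 0, -0.11],
    [0, 0, 0, -0.11],
    [0, 0, 0, -0.11],
    [0, 0, 0, -0.11],
    [0, 0, 0, -0.11]
  ]
}}

```text
clock: 30.12
eef_pos: [0.535, 0.1347, 0.1614]
tool_rot: [-0.061, 0.998, -0.0, 0.0]
ft_force: [0.0, 0.8, 0.3]
grip_width: 0.0473
grasp_force: 0.0
```

```bash
python3 obs.py t4;python3 -c "
from h import *
go(.4592,.3033,.034,110.6)"
```

```text
lid [166. 215.] [0.5169 0.4479] long ang 33.2 0.077 0.087
seal [288.5 216.5] [ 3. 25.] 90.0 [0.5087 0.0363]
seal [263.  215.5] [ 3. 14.] 90.0 [0.5122 0.117 ]
seal [260.  189.1] [22.1  2.9] 2.7 [0.5961 0.1268]
at [0.535  0.1347 0.1614] ang 97.19 clock 30.17 w 0.0469 f [-0.5 -0.6 -0.1] tilt [ 0.0004 -0.0001] q6 0.12
roll units -0.223 then shift units tx,ty,tz [0.58 9.22 6.37]
```

View pics/t4.png

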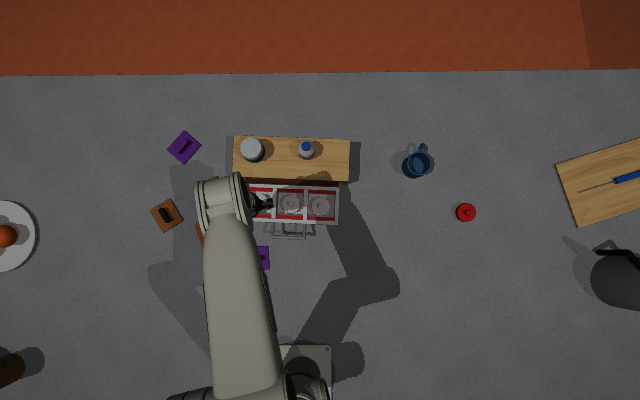

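Picture t4: all three pots are in the tray, the red pot at (466,212) is left alone, and the arm hides two lids. Now to the near lid.

Emit:
{"op": "apply_moves", "data": {
  "commands": [
    [0, 0, 0, -0.11],
    [0, 0, 0, -0.11],
    [0.1, 0.95, 0, 0],
    [0.1, 0.95, 0, 0],
    [0.1, 0.95, 0, 0]
  ]
}}

```text
clock: 30.58
eef_pos: [0.5098, 0.1865, 0.1614]
tool_rot: [-0.171, 0.985, 0.0, 0.0]
ft_force: [0.4, 0.4, -0.2]
grip_width: 0.047
grasp_force: 0.0
```

Emit:
{"op": "apply_moves", "data": {
  "commands": [
    [0.1, 0.95, 0, 0],
    [0.1, 0.95, 0, 0],
    [0.1, 0.95, 0, 0],
    [0, 0.95, 0, 0],
    [0, 0.95, 0, 0]
  ]
}}

```text
clock: 31.0
eef_pos: [0.4715, 0.2744, 0.1614]
tool_rot: [-0.171, 0.985, -0.0, 0.0]
ft_force: [0.4, 0.0, -0.1]
grip_width: 0.0466
grasp_force: 0.0
```

Emit:
{"op": "apply_moves", "data": {
  "commands": [
    [0, 0.95, 0, 0],
    [0, 0.65, 0, 0],
    [0, 0, 1, 0],
    [0, 0, 1, 0],
    [0, 0, 1, 0]
  ]
}}

```text
clock: 31.42
eef_pos: [0.4613, 0.3043, 0.1011]
tool_rot: [-0.172, 0.985, 0.0, 0.001]
ft_force: [-0.9, 0.7, 0.3]
grip_width: 0.047
grasp_force: 0.0
```

```bash
cat > lids.py <<'E'
from h import *
s=bot.camera('side');H,S,V=hsv(s)
for k in blobs(roi((V<35),255,90,348,170),15,250):
    r=cv2.minAreaRect(k);print('side grip',np.round(r[0],1),np.round(r[1],1),plane(s,*r[0],.0185)[:2].round(4))
E
python3 lids.py; python3 -c "
from h import *
go(.4592,.3033,.034,110.6)
s=bot.camera('side');cv2.imwrite('pics/s5.png',cv2.resize(s['image'][90:260,220:420],None,fx=3,fy=3))"
```

```text
side grip [289.4 141. ] [ 7.  14.3] [0.4573 0.3032]
side grip [331.1 139.7] [13.9  5.8] [0.5944 0.3046]
at [0.4589 0.3025 0.0966] ang 109.8 clock 31.47 w 0.0471 f [-1.3 -0.6 -2.2] tilt [-0.005  -0.0036] q6 0.24
roll units -0.013 then shift units tx,ty,tz [-0.03  0.03  3.13]
```

View pics/s5.png

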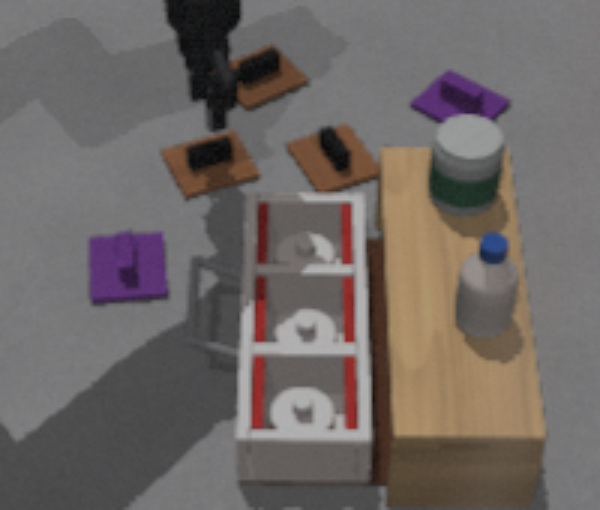

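All three pots stand upright in their wells, and the gripper is over the near lid. Descend and grasp.

Emit:
{"op": "apply_moves", "data": {
  "commands": [
    [0, 0, 0.8, -0.013],
    [0, 0, 0.8, 0],
    [0, 0, 0.7, 0],
    [0, 0, 0.5, 0],
    [0, 0, 0.3, 0]
  ]
}}

```text
clock: 31.93
eef_pos: [0.4611, 0.3035, 0.039]
tool_rot: [-0.179, 0.984, -0.0, -0.0]
ft_force: [-0.4, -0.1, -0.2]
grip_width: 0.047
grasp_force: 0.0
```

Emit:
{"op": "apply_moves", "data": {
  "commands": [
    [0, 0, 0, 0],
    [0, 0, 0, 0],
    [0, 0, 0, 0],
    [0, 0, 0, 0],
    [0, 0, 0, 0]
  ]
}}

```text
clock: 32.35
eef_pos: [0.4616, 0.304, 0.0401]
tool_rot: [-0.179, 0.984, 0.0, 0.001]
ft_force: [0.5, -0.4, -0.3]
grip_width: 0.0469
grasp_force: 0.0
```

Emit:
{"op": "apply_moves", "data": {
  "commands": [
    [0, 0, 0, 0],
    [0, 0, 0, 0],
    [0, 0, 0, 0],
    [0, 0, 0, 0],
    [0, 0, 0, 0]
  ],
  "claw": 1
}}

```text
clock: 32.77
eef_pos: [0.4613, 0.3039, 0.0398]
tool_rot: [-0.179, 0.984, 0.0, 0.0]
ft_force: [-0.1, -1.3, 3.3]
grip_width: 0.0141
grasp_force: 61.4
```

Emit:
{"op": "apply_moves", "data": {
  "commands": [
    [0, 0, -0.8, 0],
    [0, 0, -1, 0],
    [0, 0, -1, 0],
    [0, 0, -1, 0],
    [0, 0, -1, 0]
  ]
}}

```text
clock: 33.18
eef_pos: [0.4605, 0.3033, 0.1355]
tool_rot: [-0.179, 0.984, -0.0, -0.001]
ft_force: [0.3, 0.8, -0.5]
grip_width: 0.0145
grasp_force: 60.8
```

Emit:
{"op": "apply_moves", "data": {
  "commands": [
    [0, 0, -1, 0.11],
    [0, 0, -0.4, 0.11],
    [0, 0, 0, 0.1],
    [0, 0, 0, 0.08],
    [0, 0, 0, 0]
  ]
}}

```text
clock: 33.6
eef_pos: [0.4608, 0.3035, 0.163]
tool_rot: [0.03, 1.0, -0.0, -0.0]
ft_force: [-0.2, 0.4, -1.0]
grip_width: 0.0143
grasp_force: 60.8
```

```bash
python3 -c "
from h import *
go(.5444,-.0659,.16,87.2)"
```

```text
at [0.4608 0.3035 0.163 ] ang 86.57 clock 33.6 w 0.0143 f [-0.2  0.4 -1. ] tilt [-0.0005 -0.0004] q6 0.64
roll units -0.01 then shift units tx,ty,tz [ -5.08 -18.24   0.15]
```

Emit:
{"op": "apply_moves", "data": {
  "commands": [
    [-0.27, -0.96, 0, -0.01],
    [-0.27, -0.96, 0, 0],
    [-0.27, -0.96, 0, 0],
    [-0.27, -0.96, 0, 0],
    [-0.27, -0.96, 0, 0]
  ]
}}

```text
clock: 34.02
eef_pos: [0.4829, 0.2055, 0.1626]
tool_rot: [0.023, 1.0, -0.0, -0.001]
ft_force: [0.1, 0.2, -1.0]
grip_width: 0.0143
grasp_force: 60.8
```

Emit:
{"op": "apply_moves", "data": {
  "commands": [
    [-0.27, -0.96, 0, 0],
    [-0.27, -0.96, 0, 0],
    [-0.27, -0.96, 0, 0],
    [-0.27, -0.96, 0, 0],
    [-0.27, -0.96, 0, 0]
  ]
}}

```text
clock: 34.43
eef_pos: [0.5052, 0.1082, 0.1627]
tool_rot: [0.023, 1.0, -0.0, -0.001]
ft_force: [0.2, 0.9, -0.0]
grip_width: 0.0143
grasp_force: 60.8
```

Emit:
{"op": "apply_moves", "data": {
  "commands": [
    [-0.27, -0.96, 0, 0],
    [-0.27, -0.96, 0, 0],
    [-0.27, -0.96, 0, 0],
    [-0.27, -0.96, 0, 0],
    [-0.27, -0.96, 0, 0]
  ]
}}

```text
clock: 34.85
eef_pos: [0.5275, 0.0111, 0.1626]
tool_rot: [0.023, 1.0, -0.0, -0.001]
ft_force: [-0.3, -0.2, -1.4]
grip_width: 0.0144
grasp_force: 60.8
```

Emit:
{"op": "apply_moves", "data": {
  "commands": [
    [-0.27, -0.96, 0, 0],
    [-0.27, -0.96, 0, 0],
    [-0.27, -0.96, 0, 0],
    [-0.2, -0.7, 0, 0],
    [0, 0, 0, 0]
  ]
}}

```text
clock: 35.27
eef_pos: [0.5448, -0.063, 0.1626]
tool_rot: [0.025, 1.0, -0.001, -0.0]
ft_force: [1.0, -0.1, -2.6]
grip_width: 0.0142
grasp_force: 60.8
```

Emit:
{"op": "apply_moves", "data": {
  "commands": [
    [0, 0, 0, 0],
    [0, 0, 0.5, 0],
    [0, 0, 0.5, 0],
    [0, 0, 0, 0],
    [0, 0, 0, 0]
  ]
}}

```text
clock: 35.68
eef_pos: [0.5433, -0.0595, 0.1418]
tool_rot: [0.023, 1.0, 0.0, -0.002]
ft_force: [0.2, 0.7, -0.2]
grip_width: 0.0143
grasp_force: 60.8
```

```bash
python3 -c "
from h import *
go(.5465,-.066,.111,87.2)"
```

```text
at [ 0.5433 -0.0595  0.1418] ang 87.33 clock 35.68 w 0.0143 f [ 0.2  0.7 -0.2] tilt [-0.0034  0.0005] q6 -0.06
roll units 0.002 then shift units tx,ty,tz [-0.17 -0.32  1.54]
```

Emit:
{"op": "apply_moves", "data": {
  "commands": [
    [0, 0, 0.5, 0],
    [0, 0, 0.5, 0],
    [0, 0, 0, 0],
    [0, 0, 0, 0],
    [0, 0, 0, 0]
  ]
}}

```text
clock: 36.1
eef_pos: [0.5446, -0.0604, 0.1231]
tool_rot: [0.024, 1.0, -0.0, -0.0]
ft_force: [0.6, 0.5, -0.9]
grip_width: 0.0143
grasp_force: 60.8
```

Emit:
{"op": "apply_moves", "data": {
  "commands": [
    [0, 0, 0, 0],
    [0, 0, 0, 0],
    [0, 0, 0, 0],
    [0, 0, 0, 0],
    [0, 0, 0, 0]
  ]
}}

```text
clock: 36.52
eef_pos: [0.5448, -0.0605, 0.1235]
tool_rot: [0.024, 1.0, -0.0, 0.0]
ft_force: [-0.1, -0.2, -1.1]
grip_width: 0.0141
grasp_force: 60.8
```

```bash
python3 -c "
from h import *
go(.5465,-.066,.111,87.2)"
```

```text
at [ 0.5448 -0.0605  0.1235] ang 87.24 clock 36.52 w 0.0141 f [-0.1 -0.2 -1.1] tilt [ 0.0004 -0.0001] q6 -0.06
roll units 0.001 then shift units tx,ty,tz [-0.1  -0.27  0.63]
```

Emit:
{"op": "apply_moves", "data": {
  "commands": [
    [-0.1, -0.27, 0, 0],
    [0, 0, 0.3, 0],
    [0, 0, 0.3, 0],
    [0, 0, 0, 0],
    [0, 0, 0, 0]
  ]
}}

```text
clock: 36.93
eef_pos: [0.5456, -0.0659, 0.1103]
tool_rot: [0.024, 1.0, 0.0, -0.001]
ft_force: [-0.2, -0.7, -0.6]
grip_width: 0.0139
grasp_force: 60.8
```

Emit:
{"op": "apply_moves", "data": {
  "commands": [
    [0, 0, 0, 0],
    [0, 0, 0, 0],
    [0, 0, 0, 0],
    [0, 0, 0, 0],
    [0, 0, 0, 0]
  ]
}}

```text
clock: 37.35
eef_pos: [0.5465, -0.0659, 0.1115]
tool_rot: [0.024, 1.0, -0.0, 0.0]
ft_force: [0.2, -0.5, -1.2]
grip_width: 0.0142
grasp_force: 60.8
```

```bash
python3 -c "
from h import *
go(.5465,-.066,.1068,87.2)
s=bot.camera('side');cv2.imwrite('pics/s6.png',cv2.resize(s['image'][140:270,270:420],None,fx=4,fy=4))"
```

```text
at [ 0.5465 -0.0659  0.1115] ang 87.25 clock 37.35 w 0.0142 f [ 0.2 -0.5 -1.2] tilt [ 0.0004 -0.0001] q6 -0.07
roll units 0.001 then shift units tx,ty,tz [-0.   -0.01  0.24]
```

View pics/s6.png

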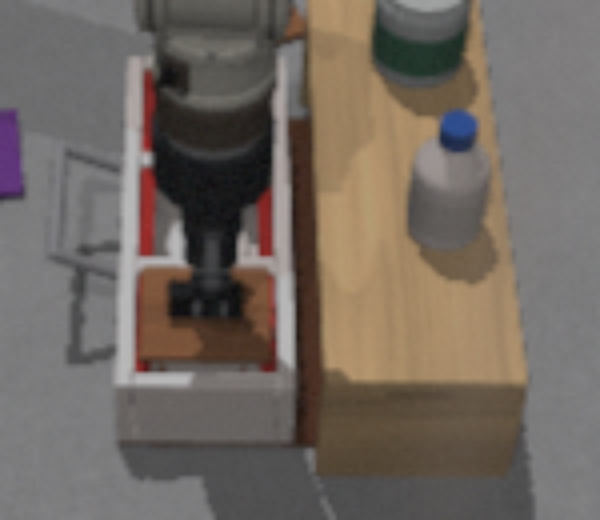

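The lid hangs centred over the right well. Lower and press in small steps.

Emit:
{"op": "apply_moves", "data": {
  "commands": [
    [0, 0, 0.1, 0],
    [0, 0, 0.1, 0],
    [0, 0, 0.05, 0],
    [0, 0, 0, 0],
    [0, 0, 0, 0]
  ]
}}

```text
clock: 37.82
eef_pos: [0.5464, -0.0659, 0.1066]
tool_rot: [0.024, 1.0, -0.0, 0.0]
ft_force: [-0.1, 0.1, 3.0]
grip_width: 0.0147
grasp_force: 61.2
```

Emit:
{"op": "apply_moves", "data": {
  "commands": [
    [0, 0, 0.05, 0],
    [0, 0, 0.05, 0],
    [0, 0, 0.05, 0],
    [0, 0, 0, 0],
    [0, 0, 0, 0]
  ]
}}

```text
clock: 38.23
eef_pos: [0.5469, -0.0659, 0.1045]
tool_rot: [0.024, 1.0, -0.0, 0.001]
ft_force: [-2.7, 0.9, 7.7]
grip_width: 0.0144
grasp_force: 62.0
```

```bash
python3 -c "
from h import *
go(.5465,-.066,.1008,87.2)"
```

```text
at [ 0.5469 -0.0659  0.1045] ang 87.25 clock 38.23 w 0.0144 f [-2.7  0.9  7.7] tilt [ 0.0018 -0.0001] q6 -0.07
roll units 0.001 then shift units tx,ty,tz [ 0.02 -0.    0.19]
```

Emit:
{"op": "apply_moves", "data": {
  "commands": [
    [0, 0, 0.05, 0],
    [0, 0, 0.05, 0],
    [0, 0, 0.05, 0],
    [0, 0, 0, 0],
    [0, 0, 0, 0]
  ]
}}

```text
clock: 38.65
eef_pos: [0.547, -0.0659, 0.1016]
tool_rot: [0.024, 1.0, -0.0, 0.001]
ft_force: [-2.2, -0.0, 7.5]
grip_width: 0.0141
grasp_force: 62.0
```

Emit:
{"op": "apply_moves", "data": {
  "commands": [
    [0, 0, 0.05, 0],
    [0, 0, 0.05, 0],
    [0, 0, 0, 0],
    [0, 0, 0, 0],
    [0, 0, 0, 0]
  ]
}}

```text
clock: 39.07
eef_pos: [0.548, -0.066, 0.1007]
tool_rot: [0.024, 1.0, -0.0, 0.002]
ft_force: [-1.7, 1.1, 11.3]
grip_width: 0.0145
grasp_force: 62.4
```

Emit:
{"op": "apply_moves", "data": {
  "commands": [
    [0, 0, 0.05, 0],
    [0, 0, 0, 0],
    [0, 0, 0, 0],
    [0, 0, 0, 0],
    [0, 0, 0, 0]
  ]
}}

```text
clock: 39.48
eef_pos: [0.5488, -0.0661, 0.1007]
tool_rot: [0.024, 1.0, -0.0, 0.003]
ft_force: [-1.7, 1.2, 14.7]
grip_width: 0.0145
grasp_force: 62.9
```

Emit:
{"op": "apply_moves", "data": {
  "commands": [
    [0, 0, 0.05, 0],
    [0, 0, 0, 0],
    [0, 0, 0, 0],
    [0, 0, 0, 0],
    [0, 0, 0, 0]
  ]
}}

```text
clock: 39.9
eef_pos: [0.5496, -0.0661, 0.1006]
tool_rot: [0.024, 1.0, -0.0, 0.004]
ft_force: [-1.3, 0.0, 18.4]
grip_width: 0.0144
grasp_force: 63.3
```

The lid has bottomed out: z is stuck at 0.1006 while force rises to 18 N. Release and go for the far lid.

Emit:
{"op": "apply_moves", "data": {
  "commands": [
    [0, 0, -0.1, 0],
    [0, 0, 0, 0],
    [0, 0, 0, 0],
    [0, 0, 0, 0],
    [0, 0, 0, 0]
  ],
  "claw": 0.45
}}

```text
clock: 40.32
eef_pos: [0.5459, -0.0659, 0.0975]
tool_rot: [0.024, 1.0, 0.0, -0.001]
ft_force: [1.2, -0.6, 0.4]
grip_width: 0.0472
grasp_force: 0.0
```

Emit:
{"op": "apply_moves", "data": {
  "commands": [
    [0, 0, -0.6, 0],
    [0, 0, -0.8, 0],
    [0, 0, -0.8, 0],
    [0, 0, -0.8, 0],
    [0, 0, 0, 0]
  ]
}}

```text
clock: 40.73
eef_pos: [0.5482, -0.0662, 0.1611]
tool_rot: [0.024, 1.0, -0.0, 0.003]
ft_force: [-0.1, -0.8, 0.2]
grip_width: 0.0469
grasp_force: 0.0
```

Emit:
{"op": "apply_moves", "data": {
  "commands": [
    [0, 1, 0, 0],
    [0, 1, 0, 0],
    [0, 1, 0, 0],
    [0, 1, 0, 0],
    [0, 1, 0, 0]
  ]
}}

```text
clock: 41.15
eef_pos: [0.5506, 0.0347, 0.1569]
tool_rot: [0.024, 1.0, -0.0, -0.001]
ft_force: [-0.1, -0.4, -0.2]
grip_width: 0.047
grasp_force: 0.0
```

Emit:
{"op": "apply_moves", "data": {
  "commands": [
    [0, 1, 0, 0],
    [0, 1, 0, 0],
    [0, 1, 0, 0],
    [0, 1, 0, 0],
    [0, 1, 0, 0]
  ]
}}

```text
clock: 41.57
eef_pos: [0.5554, 0.1347, 0.1568]
tool_rot: [0.024, 1.0, -0.0, -0.001]
ft_force: [0.1, -0.1, -0.4]
grip_width: 0.0469
grasp_force: 0.0
```

Emit:
{"op": "apply_moves", "data": {
  "commands": [
    [0, 1, 0, 0],
    [0, 1, 0, 0],
    [0, 1, 0, 0],
    [0, 1, 0, 0],
    [0, 1, 0, 0]
  ]
}}

```text
clock: 41.98
eef_pos: [0.5602, 0.2345, 0.1567]
tool_rot: [0.024, 1.0, -0.0, -0.001]
ft_force: [-0.3, 0.5, -0.2]
grip_width: 0.0469
grasp_force: 0.0
```

Emit:
{"op": "apply_moves", "data": {
  "commands": [
    [0, 0, 0, -0.11],
    [0, 0, 0, -0.11],
    [0, 0, 0, -0.11],
    [0, 0, 0, -0.11],
    [0, 0, 0, -0.11]
  ]
}}

```text
clock: 42.4
eef_pos: [0.5602, 0.2337, 0.1566]
tool_rot: [-0.264, 0.965, -0.0, -0.001]
ft_force: [0.5, 0.5, -1.4]
grip_width: 0.0465
grasp_force: 0.0
```

```bash
python3 obs.py t7; python3 lids.py; python3 -c "
from h import *
go(.5168,.4479,.1,122.8)"
```

```text
seal [282.5 215.5] [ 3. 13.] 90.0 [0.5119 0.0553]
seal [257.5 214.5] [ 3. 25.] 90.0 [0.5155 0.1345]
at [0.5602 0.2336 0.1568] ang 120.24 clock 42.5 w 0.0469 f [-0.3 -0.5 -0.4] tilt [-0.002  -0.0008] q6 -0.13
roll units -0.043 then shift units tx,ty,tz [-3.98 10.18  2.84]
```

View pics/t7.png

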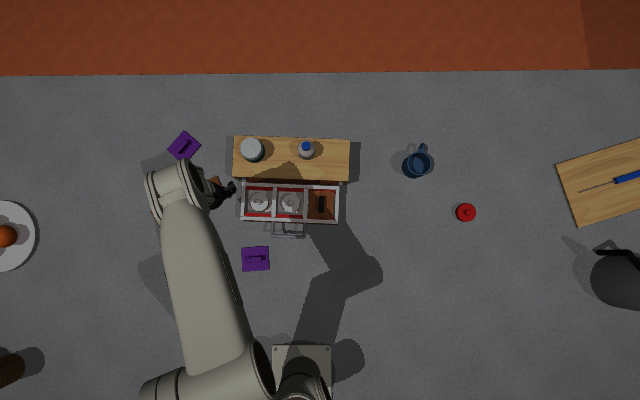

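Picture t7: the first lid lies in the right well at (321,205). The tray seals suggest the tray crept in about 3 mm, so I'll re-measure before the next placing. The far lid is hidden under the arm.

Emit:
{"op": "apply_moves", "data": {
  "commands": [
    [0, 0, 0, -0.043],
    [-0.4, 1, 0, 0],
    [-0.4, 1, 0, 0],
    [-0.4, 1, 0, 0],
    [-0.4, 1, 0, 0]
  ]
}}

```text
clock: 42.92
eef_pos: [0.5439, 0.3188, 0.1573]
tool_rot: [-0.281, 0.96, -0.0, -0.001]
ft_force: [0.1, -0.3, -0.2]
grip_width: 0.047
grasp_force: 0.0
```

Emit:
{"op": "apply_moves", "data": {
  "commands": [
    [-0.4, 1, 0, 0],
    [-0.4, 1, 0, 0],
    [-0.4, 1, 0, 0],
    [-0.4, 1, 0, 0],
    [-0.4, 1, 0, 0]
  ]
}}

```text
clock: 43.33
eef_pos: [0.5232, 0.4248, 0.1572]
tool_rot: [-0.281, 0.96, -0.0, -0.001]
ft_force: [0.2, 0.2, -0.3]
grip_width: 0.0464
grasp_force: 0.0
```

Emit:
{"op": "apply_moves", "data": {
  "commands": [
    [-0.4, 1, 0, 0],
    [0, 0.2, 0, 0],
    [0, 0, 0.8, 0],
    [0, 0, 0.8, 0],
    [0, 0, 0, 0]
  ]
}}

```text
clock: 43.75
eef_pos: [0.5155, 0.4467, 0.1216]
tool_rot: [-0.282, 0.96, -0.002, -0.004]
ft_force: [-0.4, -0.5, -0.2]
grip_width: 0.0471
grasp_force: 0.0
```

```bash
python3 lids.py
python3 - <<'E'
from h import *
t=bot.camera('top');H,S,V=hsv(t)
g=(V<45)&(S<200)
import obs;obs.rects(t)
# rim of tray
m=roi(((S<60)&(V>110))|((H<18)&(S>90)),234,178,344,231).astype(np.uint8)*255
go(.5168,.4479,.04,122.8)
s=bot.camera('side')
a=cv2.resize(s['image'][85:245,250:400],None,fx=2.5,fy=2.5);b=cv2.resize(t['image'][160:260,140:340],None,fx=2,fy=2);b=np.vstack([b,np.zeros((200,400,3),np.uint8)])
cv2.imwrite('pics/m8.png',np.hstack([a,b]))
E
```

```text
side grip [330.9 139.4] [13.9  6.1] [0.5939 0.3061]
side grip [306. 112.] [ 6.3 14.3] [0.5157 0.4483]
lid [166. 215.] [0.5169 0.4479] long ang 33.5 0.077 0.087
seal [288.5 215.5] [ 3. 25.] 90.0 [0.5118 0.0363]
seal [290.  189.3] [26.1  2.8] 3.2 [0.5948 0.0314]
seal [258.5 188. ] [25.1  2.9] 2.4 [0.5995 0.1316]
at [0.5169 0.4475 0.125 ] ang 122.72 clock 43.85 w 0.047 f [-0.1  0.4  0.8] tilt [-0.0023 -0.0022] q6 0.14
roll units -0.001 then shift units tx,ty,tz [-0.01  0.02  4.25]
```

View pics/m8.png

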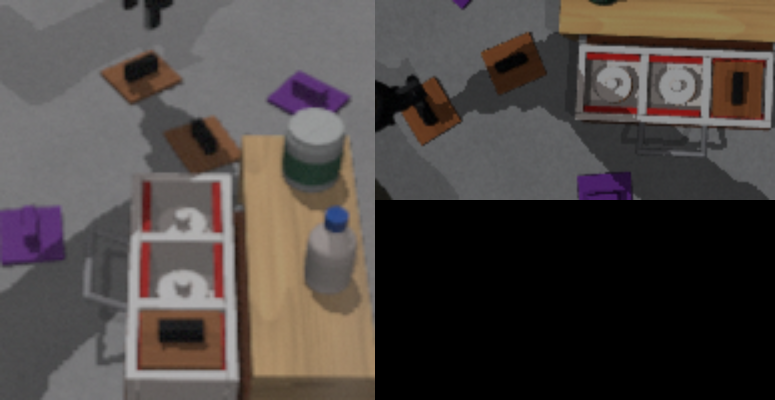

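Both remaining lids are in place, and the gripper is over the far one. The first lid is level in the right well. The tray has crept in 3.5 mm, so the wells are now at x ≈ 0.553 (middle) and 0.558 (left). Grasp.

Emit:
{"op": "apply_moves", "data": {
  "commands": [
    [0, 0, 0.9, 0],
    [0, 0, 0.9, 0],
    [0, 0, 0.9, 0],
    [0, 0, 0.9, 0],
    [0, 0, 0.4, 0]
  ]
}}

```text
clock: 44.32
eef_pos: [0.5172, 0.4477, 0.045]
tool_rot: [-0.282, 0.959, -0.0, -0.001]
ft_force: [0.1, 0.7, 0.0]
grip_width: 0.0468
grasp_force: 0.0
```

Emit:
{"op": "apply_moves", "data": {
  "commands": [
    [0, 0, 0.3, 0],
    [0, 0, 0, 0],
    [0, 0, 0, 0],
    [0, 0, 0, 0],
    [0, 0, 0, 0]
  ]
}}

```text
clock: 44.73
eef_pos: [0.5182, 0.4492, 0.0419]
tool_rot: [-0.282, 0.959, 0.001, 0.001]
ft_force: [1.2, -0.2, 0.2]
grip_width: 0.047
grasp_force: 0.0
```

Emit:
{"op": "apply_moves", "data": {
  "commands": [
    [0, 0, 0, 0],
    [0, 0, 0, 0],
    [0, 0, 0, 0],
    [0, 0, 0, 0],
    [0, 0, 0, 0]
  ],
  "claw": 1
}}

```text
clock: 45.15
eef_pos: [0.5178, 0.4489, 0.0411]
tool_rot: [-0.283, 0.959, 0.0, 0.001]
ft_force: [-0.1, -0.4, 3.2]
grip_width: 0.0142
grasp_force: 61.9
```

Emit:
{"op": "apply_moves", "data": {
  "commands": [
    [0, 0, -0.8, 0],
    [0, 0, -1, 0],
    [0, 0, -1, 0],
    [0, 0, -1, 0],
    [0, 0, -1, 0]
  ]
}}

```text
clock: 45.57
eef_pos: [0.5169, 0.448, 0.1361]
tool_rot: [-0.283, 0.959, -0.0, -0.001]
ft_force: [-0.4, 0.3, -1.6]
grip_width: 0.0146
grasp_force: 61.2
```

Emit:
{"op": "apply_moves", "data": {
  "commands": [
    [0, 0, -1, 0.11],
    [0, 0, -0.4, 0.11],
    [0, 0, 0, 0.11],
    [0, 0, 0, 0.11],
    [0, 0, 0, 0.11]
  ]
}}

```text
clock: 45.98
eef_pos: [0.5171, 0.4483, 0.1637]
tool_rot: [0.004, 1.0, -0.0, -0.0]
ft_force: [1.1, -0.7, -2.0]
grip_width: 0.0141
grasp_force: 61.2
```

```bash
python3 -c "
from h import *
go(.5528,.034,.163,87.2)"
```

```text
at [0.5171 0.4483 0.1637] ang 89.5 clock 45.98 w 0.0141 f [ 1.1 -0.7 -2. ] tilt [-0.0008 -0.0008] q6 0.72
roll units 0.038 then shift units tx,ty,tz [ -2.79 -20.6    0.04]
```

Emit:
{"op": "apply_moves", "data": {
  "commands": [
    [0, 0, 0, 0.038],
    [-0.14, -1, 0, 0],
    [-0.14, -1, 0, 0],
    [-0.14, -1, 0, 0],
    [-0.14, -1, 0, 0]
  ]
}}

```text
clock: 46.4
eef_pos: [0.5246, 0.3671, 0.1632]
tool_rot: [0.021, 1.0, -0.001, -0.001]
ft_force: [0.9, -0.1, -2.5]
grip_width: 0.0143
grasp_force: 61.2
```

Emit:
{"op": "apply_moves", "data": {
  "commands": [
    [-0.14, -1, 0, 0],
    [-0.14, -1, 0, 0],
    [-0.14, -1, 0, 0],
    [-0.14, -1, 0, 0],
    [-0.14, -1, 0, 0]
  ]
}}

```text
clock: 46.82
eef_pos: [0.5344, 0.2664, 0.1635]
tool_rot: [0.021, 1.0, -0.0, -0.001]
ft_force: [0.2, 0.3, -1.6]
grip_width: 0.0144
grasp_force: 61.2
```

Emit:
{"op": "apply_moves", "data": {
  "commands": [
    [-0.14, -1, 0, 0],
    [-0.14, -1, 0, 0],
    [-0.14, -1, 0, 0],
    [-0.14, -1, 0, 0],
    [-0.14, -1, 0, 0]
  ]
}}

```text
clock: 47.23
eef_pos: [0.5441, 0.166, 0.1636]
tool_rot: [0.021, 1.0, -0.0, -0.001]
ft_force: [0.5, -0.4, -0.8]
grip_width: 0.0142
grasp_force: 61.2
```

Emit:
{"op": "apply_moves", "data": {
  "commands": [
    [-0.14, -1, 0, 0],
    [-0.14, -1, 0, 0],
    [-0.14, -1, 0, 0],
    [-0.14, -1, 0, 0],
    [-0.14, -1, 0, 0]
  ]
}}

```text
clock: 47.65
eef_pos: [0.5538, 0.0656, 0.1636]
tool_rot: [0.021, 1.0, -0.0, -0.001]
ft_force: [-0.0, -0.4, -1.6]
grip_width: 0.0145
grasp_force: 61.2
```

Emit:
{"op": "apply_moves", "data": {
  "commands": [
    [-0.14, -1, 0, 0],
    [0, -0.5, 0, 0],
    [0, 0, 0, 0],
    [0, 0, 0.5, 0],
    [0, 0, 0.5, 0]
  ]
}}

```text
clock: 48.07
eef_pos: [0.5561, 0.0374, 0.1439]
tool_rot: [0.021, 1.0, 0.0, 0.001]
ft_force: [0.2, -0.2, -2.3]
grip_width: 0.0145
grasp_force: 61.2
```

Emit:
{"op": "apply_moves", "data": {
  "commands": [
    [0, 0, 0.5, 0],
    [0, 0, 0.3, 0],
    [0, 0, 0, 0],
    [0, 0, 0, 0],
    [0, 0, 0, 0]
  ]
}}

```text
clock: 48.48
eef_pos: [0.556, 0.0369, 0.1283]
tool_rot: [0.021, 1.0, 0.0, 0.0]
ft_force: [0.6, -0.5, -1.0]
grip_width: 0.0143
grasp_force: 61.2
```

Emit:
{"op": "apply_moves", "data": {
  "commands": [
    [0, 0, 0, 0],
    [0, 0, 0, 0],
    [0, 0, 0, 0],
    [0, 0, 0, 0],
    [0, 0, 0, 0]
  ]
}}

```text
clock: 48.9
eef_pos: [0.5559, 0.0365, 0.1285]
tool_rot: [0.021, 1.0, 0.0, 0.0]
ft_force: [0.4, 0.2, -2.5]
grip_width: 0.0141
grasp_force: 61.2
```

```bash
python3 -c "
from h import *
go(.5541,.034,.1125,87.2)"
```

```text
at [0.5559 0.0365 0.1285] ang 87.54 clock 48.9 w 0.0141 f [ 0.4  0.2 -2.5] tilt [0.0004 0.0001] q6 0.11
roll units 0.006 then shift units tx,ty,tz [ 0.09 -0.13  0.8 ]
```

Emit:
{"op": "apply_moves", "data": {
  "commands": [
    [0.1, -0.12, 0, 0.006],
    [0, 0, 0.4, 0],
    [0, 0, 0.3, 0],
    [0, 0, 0, 0],
    [0, 0, 0, 0]
  ]
}}

```text
clock: 49.32
eef_pos: [0.5529, 0.0341, 0.1133]
tool_rot: [0.025, 1.0, -0.0, -0.001]
ft_force: [-1.0, -0.3, -1.4]
grip_width: 0.0146
grasp_force: 61.2
```

Emit:
{"op": "apply_moves", "data": {
  "commands": [
    [0, 0, 0, 0],
    [0, 0, 0, 0],
    [0, 0, 0, 0],
    [0, 0, 0, 0],
    [0, 0, 0, 0]
  ]
}}

```text
clock: 49.73
eef_pos: [0.5539, 0.0342, 0.1145]
tool_rot: [0.025, 1.0, 0.0, 0.0]
ft_force: [-0.4, 0.7, -1.1]
grip_width: 0.014
grasp_force: 61.2
```

```bash
python3 -c "
from h import *
go(.5541,.034,.1081,87.2)"
```

```text
at [0.5539 0.0342 0.1145] ang 87.19 clock 49.73 w 0.014 f [-0.4  0.7 -1.1] tilt [0.0004 0.    ] q6 0.11
roll units -0.0 then shift units tx,ty,tz [-0.01 -0.01  0.32]
```

Emit:
{"op": "apply_moves", "data": {
  "commands": [
    [0, 0, 0.1, 0],
    [0, 0, 0.1, 0],
    [0, 0, 0.1, 0],
    [0, 0, 0.05, 0],
    [0, 0, 0, 0]
  ]
}}

```text
clock: 50.15
eef_pos: [0.5537, 0.0342, 0.1078]
tool_rot: [0.025, 1.0, 0.0, 0.0]
ft_force: [-0.8, 0.0, 2.9]
grip_width: 0.0148
grasp_force: 61.7
```

Emit:
{"op": "apply_moves", "data": {
  "commands": [
    [0.01, 0, 0.05, 0],
    [0.01, 0, 0.05, 0],
    [0.01, 0, 0.05, 0],
    [0, 0, 0, 0],
    [0, 0, 0, 0]
  ]
}}

```text
clock: 50.57
eef_pos: [0.5538, 0.0342, 0.1057]
tool_rot: [0.025, 1.0, 0.0, 0.001]
ft_force: [-2.0, 0.1, 7.1]
grip_width: 0.0144
grasp_force: 62.4
```

Emit:
{"op": "apply_moves", "data": {
  "commands": [
    [0.01, 0, 0.05, 0],
    [0.01, 0, 0.05, 0],
    [0.01, 0, 0.05, 0],
    [0, 0, 0, 0],
    [0, 0, 0, 0]
  ]
}}

```text
clock: 50.98
eef_pos: [0.5537, 0.0342, 0.1029]
tool_rot: [0.025, 1.0, -0.0, 0.002]
ft_force: [-1.6, -0.1, 7.7]
grip_width: 0.0144
grasp_force: 62.4
```

Emit:
{"op": "apply_moves", "data": {
  "commands": [
    [0.01, 0, 0.05, 0],
    [0.01, 0, 0.05, 0],
    [0, 0, 0, 0],
    [0, 0, 0, 0],
    [0, 0, 0, 0]
  ]
}}

```text
clock: 51.4
eef_pos: [0.554, 0.0342, 0.102]
tool_rot: [0.025, 1.0, 0.0, 0.003]
ft_force: [-2.1, -0.2, 10.8]
grip_width: 0.0144
grasp_force: 62.9
```

Emit:
{"op": "apply_moves", "data": {
  "commands": [
    [0.01, 0, 0.05, 0],
    [0, 0, 0.05, 0],
    [0, 0, 0, 0],
    [0, 0, 0, 0],
    [0, 0, 0, 0]
  ]
}}

```text
clock: 51.82
eef_pos: [0.5554, 0.0342, 0.1019]
tool_rot: [0.025, 1.0, 0.0, 0.005]
ft_force: [-2.9, -1.7, 18.9]
grip_width: 0.014
grasp_force: 63.8
```

Emit:
{"op": "apply_moves", "data": {
  "commands": [
    [0, 0, -0.15, 0],
    [0, 0, 0, 0],
    [0, 0, 0, 0],
    [0, 0, 0, 0],
    [0, 0, 0, 0]
  ],
  "claw": 0.45
}}

```text
clock: 52.23
eef_pos: [0.5514, 0.0343, 0.0995]
tool_rot: [0.025, 1.0, -0.0, -0.001]
ft_force: [-0.5, 0.4, 0.6]
grip_width: 0.0468
grasp_force: 0.0
```

Emit:
{"op": "apply_moves", "data": {
  "commands": [
    [0, 0, -0.7, 0],
    [0, 0, -0.8, 0],
    [0, 0, -0.8, 0],
    [0, 0, -0.8, 0],
    [0, 0, 0, 0]
  ]
}}

```text
clock: 52.65
eef_pos: [0.5538, 0.0344, 0.1651]
tool_rot: [0.025, 1.0, 0.0, 0.003]
ft_force: [0.3, 0.5, -0.0]
grip_width: 0.0469
grasp_force: 0.0
```

Emit:
{"op": "apply_moves", "data": {
  "commands": [
    [0, 1, 0, 0],
    [0, 1, 0, 0],
    [0, 1, 0, 0],
    [0, 1, 0, 0],
    [0, 1, 0, 0]
  ]
}}

```text
clock: 53.07
eef_pos: [0.5562, 0.1349, 0.1608]
tool_rot: [0.025, 1.0, -0.0, -0.001]
ft_force: [0.8, 0.5, -0.4]
grip_width: 0.047
grasp_force: 0.0
```

Emit:
{"op": "apply_moves", "data": {
  "commands": [
    [0, 1, 0, 0],
    [0, 1, 0, 0],
    [0, 1, 0, 0],
    [0, 1, 0, 0],
    [0, 1, 0, 0]
  ]
}}

```text
clock: 53.48
eef_pos: [0.5611, 0.2348, 0.1606]
tool_rot: [0.025, 1.0, -0.0, -0.001]
ft_force: [0.3, -0.7, -0.4]
grip_width: 0.0471
grasp_force: 0.0
```

Emit:
{"op": "apply_moves", "data": {
  "commands": [
    [0, 0, 0, 0.11],
    [0, 0, 0, 0.11],
    [0, 0, 0, 0.11],
    [0, 0, 0, 0.11],
    [0, 0, 0, 0.11]
  ]
}}

```text
clock: 53.9
eef_pos: [0.5611, 0.234, 0.1605]
tool_rot: [0.31, 0.951, -0.001, -0.001]
ft_force: [-0.3, -0.4, -0.1]
grip_width: 0.0472
grasp_force: 0.0
```

Emit:
{"op": "apply_moves", "data": {
  "commands": [
    [0, 0, 0, 0.11],
    [0, 0, 0, 0.11],
    [0, 0, 0, 0.11],
    [0, 0, 0, 0.11],
    [0, 0, 0, 0.08]
  ]
}}

```text
clock: 54.32
eef_pos: [0.5612, 0.2339, 0.1606]
tool_rot: [0.554, 0.832, -0.001, -0.001]
ft_force: [1.1, 0.0, 0.3]
grip_width: 0.0467
grasp_force: 0.0
```

```bash
python3 obs.py; python3 lids.py; python3 -c "
from h import *
go(.5953,.3061,.1,23)"
```

```text
seal [257.5 213.9] [25.1  2.8] 2.3 [0.5174 0.1345]
side grip [331.1 139.4] [13.6  5.8] [0.5946 0.3059]
at [0.5612 0.2339 0.1608] ang 23.0 clock 54.42 w 0.0469 f [-0.5  0.4 -0.7] tilt [-0.002  -0.0008] q6 1.56
roll units 0.0 then shift units tx,ty,tz [2.66 2.98 3.04]
```

Emit:
{"op": "apply_moves", "data": {
  "commands": [
    [0.66, 0.74, 0, 0],
    [0.66, 0.74, 0, 0],
    [0.67, 0.75, 0, 0],
    [0.67, 0.75, 0, 0],
    [0, 0, 0.9, 0]
  ]
}}

```text
clock: 54.83
eef_pos: [0.5989, 0.3107, 0.1469]
tool_rot: [0.55, 0.835, 0.004, 0.002]
ft_force: [0.5, -0.7, 0.8]
grip_width: 0.047
grasp_force: 0.0
```

Emit:
{"op": "apply_moves", "data": {
  "commands": [
    [0, 0, 0.9, 0],
    [0, 0, 0.9, 0],
    [0, 0, 0.4, 0],
    [0, 0, 0, 0],
    [0, 0, 0, 0]
  ]
}}

```text
clock: 55.25
eef_pos: [0.5955, 0.306, 0.0996]
tool_rot: [0.552, 0.834, -0.001, -0.0]
ft_force: [-0.1, -0.7, 1.3]
grip_width: 0.0474
grasp_force: 0.0
```

```bash
python3 obs.py; python3 -c "
from h import *
go(.5953,.3061,.04,23)"
```

```text
seal [255.5 213.5] [ 3. 21.] 90.0 [0.5187 0.1408]
at [0.5962 0.3064 0.1009] ang 23.02 clock 55.3 w 0.0471 f [ 0.8 -0.8  0.8] tilt [0.0007 0.0003] q6 1.64
roll units 0.0 then shift units tx,ty,tz [ 0.   -0.05  3.04]
```

Emit:
{"op": "apply_moves", "data": {
  "commands": [
    [0, -0.03, 0.9, 0],
    [0, 0, 0.9, 0],
    [0, 0, 0.7, 0],
    [0, 0, 0.4, 0],
    [0, 0, 0.1, 0]
  ]
}}

```text
clock: 55.72
eef_pos: [0.595, 0.3058, 0.0397]
tool_rot: [0.552, 0.834, -0.0, -0.0]
ft_force: [0.0, 0.4, -0.1]
grip_width: 0.0469
grasp_force: 0.0
```

Emit:
{"op": "apply_moves", "data": {
  "commands": [
    [0, 0, 0, 0],
    [0, 0, 0, 0],
    [0, 0, 0, 0],
    [0, 0, 0, 0],
    [0, 0, 0, 0]
  ]
}}

```text
clock: 56.13
eef_pos: [0.5958, 0.3063, 0.0413]
tool_rot: [0.552, 0.834, 0.001, 0.0]
ft_force: [-0.8, 0.5, -0.1]
grip_width: 0.0472
grasp_force: 0.0
```

Emit:
{"op": "apply_moves", "data": {
  "commands": [
    [0, 0, 0, 0],
    [0, 0, 0, 0],
    [0, 0, 0, 0],
    [0, 0, 0, 0],
    [0, 0, 0, 0]
  ],
  "claw": 1
}}

```text
clock: 56.55
eef_pos: [0.5955, 0.3062, 0.0407]
tool_rot: [0.552, 0.834, 0.0, 0.0]
ft_force: [-1.2, 0.4, 2.8]
grip_width: 0.0142
grasp_force: 61.6
```

Emit:
{"op": "apply_moves", "data": {
  "commands": [
    [0, 0, -0.8, 0],
    [0, 0, -1, 0],
    [0, 0, -1, 0],
    [0, 0, -1, 0],
    [0, 0, -1, 0]
  ]
}}

```text
clock: 56.97
eef_pos: [0.5948, 0.3058, 0.1364]
tool_rot: [0.552, 0.834, -0.001, -0.0]
ft_force: [-0.3, 0.5, -2.9]
grip_width: 0.0141
grasp_force: 61.1
```

Emit:
{"op": "apply_moves", "data": {
  "commands": [
    [0, 0, -1, -0.11],
    [0, 0, -0.4, -0.11],
    [0, 0, 0, -0.11],
    [0, 0, 0, -0.11],
    [0, 0, 0, -0.11]
  ]
}}

```text
clock: 57.38
eef_pos: [0.595, 0.306, 0.164]
tool_rot: [0.29, 0.957, -0.0, -0.0]
ft_force: [-0.1, 0.0, -0.4]
grip_width: 0.0139
grasp_force: 61.2
```

Emit:
{"op": "apply_moves", "data": {
  "commands": [
    [0, 0, 0, -0.11],
    [0, 0, 0, -0.11],
    [0, 0, 0, -0.11],
    [0, 0, 0, -0.11],
    [0, 0, 0, -0.08]
  ]
}}

```text
clock: 57.8
eef_pos: [0.5949, 0.3059, 0.1634]
tool_rot: [0.022, 1.0, -0.0, -0.001]
ft_force: [-0.0, 0.0, -1.9]
grip_width: 0.0143
grasp_force: 61.2
```

```bash
python3 obs.py; python3 -c "
from h import *
go(.5592,.1339,.163,87.2)"
```

```text
seal [257.5 213.5] [ 3. 25.] 90.0 [0.5186 0.1345]
at [0.5949 0.3058 0.1635] ang 87.57 clock 57.85 w 0.0144 f [-0.6  0.2 -1.5] tilt [-0.0014 -0.0007] q6 0.52
roll units 0.006 then shift units tx,ty,tz [ 1.36 -8.67  0.02]
```

Emit:
{"op": "apply_moves", "data": {
  "commands": [
    [0.15, -0.96, 0, 0.006],
    [0.15, -0.96, 0, 0],
    [0.15, -0.96, 0, 0],
    [0.15, -0.96, 0, 0],
    [0.15, -0.96, 0, 0]
  ]
}}

```text
clock: 58.27
eef_pos: [0.5745, 0.2101, 0.1637]
tool_rot: [0.029, 1.0, -0.0, -0.0]
ft_force: [-0.2, -0.6, -1.3]
grip_width: 0.0143
grasp_force: 61.1
```

Emit:
{"op": "apply_moves", "data": {
  "commands": [
    [0.15, -0.96, 0, 0],
    [0.15, -0.96, 0, 0],
    [0.15, -0.96, 0, 0],
    [0.15, -0.96, 0, 0],
    [0, -0.2, 0, 0]
  ]
}}

```text
clock: 58.68
eef_pos: [0.5574, 0.1282, 0.1639]
tool_rot: [0.03, 1.0, -0.001, -0.001]
ft_force: [-1.1, -0.7, -0.7]
grip_width: 0.014
grasp_force: 61.1
```

Emit:
{"op": "apply_moves", "data": {
  "commands": [
    [0, 0, 0, 0],
    [0, 0, 0.5, 0],
    [0, 0, 0.5, 0],
    [0, 0, 0.5, 0],
    [0, 0, 0.3, 0]
  ]
}}

```text
clock: 59.1
eef_pos: [0.5575, 0.1316, 0.1257]
tool_rot: [0.027, 1.0, -0.0, -0.002]
ft_force: [-1.0, -0.4, -0.2]
grip_width: 0.0146
grasp_force: 61.1
```

Emit:
{"op": "apply_moves", "data": {
  "commands": [
    [0, 0, 0, 0],
    [0, 0, 0, 0],
    [0, 0, 0, 0],
    [0, 0, 0, 0],
    [0, 0, 0, 0]
  ]
}}

```text
clock: 59.52
eef_pos: [0.5591, 0.1312, 0.1289]
tool_rot: [0.028, 1.0, 0.0, 0.001]
ft_force: [-0.4, -0.2, -1.2]
grip_width: 0.0146
grasp_force: 61.2
```

Run:
```python
from h import *
go(.5597,.1339,.1125,87.2)
import obs
t=bot.camera('top');s=bot.camera('side');obs.rects(t)
H,S,V=hsv(s)
for k in blobs(roi((H<8)&(S>150)&(V>90),325,150,365,190),8): r=cv2.minAreaRect(k);print('side seal',r[0],r[1],plane(s,*r[0],.067).round(4))
```

```text
at [0.5591 0.1312 0.1289] ang 86.83 clock 59.52 w 0.0146 f [-0.4 -0.2 -1.2] tilt [0.0013 0.0003] q6 0.29
roll units -0.006 then shift units tx,ty,tz [-0.02  0.14  0.82]
```

Emit:
{"op": "apply_moves", "data": {
  "commands": [
    [-0.02, 0.14, 0, -0.006],
    [0, 0, 0.4, 0],
    [0, 0, 0.3, 0],
    [0, 0, 0, 0],
    [0, 0, 0, 0]
  ]
}}

```text
clock: 60.03
eef_pos: [0.5584, 0.1336, 0.1132]
tool_rot: [0.025, 1.0, -0.0, -0.001]
ft_force: [0.1, -0.7, -1.3]
grip_width: 0.0144
grasp_force: 61.2
```

Emit:
{"op": "apply_moves", "data": {
  "commands": [
    [0, 0, 0, 0],
    [0, 0, 0, 0],
    [0, 0, 0, 0],
    [0, 0, 0, 0],
    [0, 0, 0, 0]
  ]
}}

```text
clock: 60.45
eef_pos: [0.5593, 0.1338, 0.1145]
tool_rot: [0.025, 1.0, 0.0, 0.0]
ft_force: [0.1, 0.4, -0.8]
grip_width: 0.014
grasp_force: 61.2
```

Run:
```python
from h import *
go(.5597,.1339,.1077,87.2)
s=bot.camera('side');cv2.imwrite('pics/s9.png',cv2.resize(s['image'][140:270,270:420],None,fx=4,fy=4))
```

```text
at [0.5593 0.1338 0.1145] ang 87.18 clock 60.45 w 0.014 f [ 0.1  0.4 -0.8] tilt [0.0004 0.0001] q6 0.28
roll units -0.0 then shift units tx,ty,tz [-0.02  0.01  0.34]
```

View pics/s9.png

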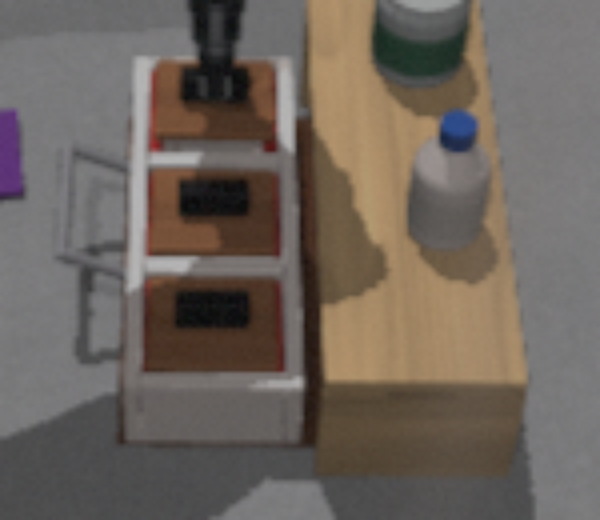

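The two placed lids sit level, and the third hangs aligned over the left well. Lower and press.

Emit:
{"op": "apply_moves", "data": {
  "commands": [
    [0, 0, 0.1, 0],
    [0, 0, 0.1, 0],
    [0, 0, 0.1, 0],
    [0, 0, 0.05, 0],
    [0, 0, 0, 0]
  ]
}}

```text
clock: 60.92
eef_pos: [0.5591, 0.1338, 0.1075]
tool_rot: [0.025, 1.0, -0.0, 0.0]
ft_force: [-0.2, -0.3, 2.1]
grip_width: 0.0141
grasp_force: 61.5
```

Emit:
{"op": "apply_moves", "data": {
  "commands": [
    [0.01, 0, 0.05, 0],
    [0.01, 0, 0.05, 0],
    [0.01, 0, 0.05, 0],
    [0, 0, 0, 0],
    [0, 0, 0, 0]
  ]
}}

```text
clock: 61.33
eef_pos: [0.5592, 0.1337, 0.1058]
tool_rot: [0.025, 1.0, 0.0, 0.001]
ft_force: [-1.9, -1.5, 7.1]
grip_width: 0.0142
grasp_force: 62.3
```

Emit:
{"op": "apply_moves", "data": {
  "commands": [
    [0.01, 0, 0.05, 0],
    [0.01, 0, 0.05, 0],
    [0.01, 0, 0.05, 0],
    [0, 0, 0, 0],
    [0, 0, 0, 0]
  ]
}}

```text
clock: 61.75
eef_pos: [0.5592, 0.1338, 0.1031]
tool_rot: [0.025, 1.0, 0.0, 0.002]
ft_force: [-0.5, -1.8, 7.9]
grip_width: 0.0143
grasp_force: 62.3
```

Emit:
{"op": "apply_moves", "data": {
  "commands": [
    [0.01, 0, 0.05, 0],
    [0.01, 0, 0.05, 0],
    [0, 0, 0, 0],
    [0, 0, 0, 0],
    [0, 0, 0, 0]
  ]
}}

```text
clock: 62.17
eef_pos: [0.5592, 0.1338, 0.1016]
tool_rot: [0.025, 1.0, 0.0, 0.002]
ft_force: [-0.9, -2.2, 9.7]
grip_width: 0.0145
grasp_force: 62.5
```

Emit:
{"op": "apply_moves", "data": {
  "commands": [
    [0.01, 0, 0.05, 0],
    [0.01, 0, 0.05, 0],
    [0, 0, 0, 0],
    [0, 0, 0, 0],
    [0, 0, 0, 0]
  ]
}}

```text
clock: 62.58
eef_pos: [0.56, 0.1337, 0.1015]
tool_rot: [0.025, 1.0, 0.0, 0.004]
ft_force: [-2.1, -2.8, 16.8]
grip_width: 0.014
grasp_force: 63.5
```

Emit:
{"op": "apply_moves", "data": {
  "commands": [
    [0, 0, -0.15, 0],
    [0, 0, 0, 0],
    [0, 0, 0, 0],
    [0, 0, 0, 0],
    [0, 0, 0, 0]
  ],
  "claw": 0.45
}}

```text
clock: 63.0
eef_pos: [0.5567, 0.1339, 0.0995]
tool_rot: [0.024, 1.0, -0.0, -0.001]
ft_force: [-0.2, -0.2, 0.2]
grip_width: 0.0468
grasp_force: 0.0
```

Emit:
{"op": "apply_moves", "data": {
  "commands": [
    [0, 0, -0.7, 0],
    [0, 0, -0.8, 0],
    [0, 0, -0.8, 0],
    [0, 0, -0.8, 0],
    [0, 0, 0, 0]
  ]
}}

```text
clock: 63.42
eef_pos: [0.5591, 0.1344, 0.1652]
tool_rot: [0.024, 1.0, 0.001, 0.003]
ft_force: [1.0, 0.4, 1.5]
grip_width: 0.0469
grasp_force: 0.0
```

Emit:
{"op": "apply_moves", "data": {
  "commands": [
    [1, 0, 0, 0],
    [1, 0, 0, 0],
    [1, 0, 0, 0],
    [1, 0, 0, 0],
    [1, 0, 0, 0]
  ],
  "claw": 1
}}

```text
clock: 63.83
eef_pos: [0.4557, 0.1386, 0.1609]
tool_rot: [0.025, 1.0, -0.0, -0.001]
ft_force: [0.1, 0.5, -0.0]
grip_width: -0.0003
grasp_force: 0.0
```

Emit:
{"op": "apply_moves", "data": {
  "commands": [
    [1, 0, 0, 0],
    [1, 0, 0, 0],
    [1, 0, 0, 0],
    [0, 0, 0, 0],
    [0, 0, 0, 0]
  ]
}}

```text
clock: 64.25
eef_pos: [0.3963, 0.1416, 0.1615]
tool_rot: [0.024, 1.0, -0.0, -0.001]
ft_force: [0.7, 0.5, -0.6]
grip_width: -0.0
grasp_force: 0.0
```

```bash
cat > chk.py <<'E'
from h import *
t=bot.camera('top');s=bot.camera('side')
def f(c,R):
    H,S,V=hsv(c);return sorted([cv2.minAreaRect(k) for k in blobs(roi((V<35),*R),15,250)],key=lambda r:(r[0][0] if c is t else -r[0][1]))
for n,c,R in(('top',t,(236,150,345,228)),('side',s,(295,145,420,240))):
    for r in f(c,R): print(n,'grip',np.round(r[0],1),np.round(r[1],1),plane(c,*r[0],.082)[:2].round(4))
H,S,V=hsv(t)
m=roi((H<18)&(S>90)&(V>50),238,182,342,228)
for k in blobs(m,250,900):
    r=cv2.minAreaRect(k);print('lid',np.round(r[0],1),np.round(r[1],1),r[2],plane(t,*r[0],.069)[:2].round(4))
E
python3 chk.py; python3 -c "
from h import *
go(.445,.034,.082,-2.6)"
```

```text
top grip [257. 200.] [16.  6.] [0.5605 0.1341]
top grip [258.6 157.4] [ 5.8 17.8] [0.6951 0.1295]
top grip [288.9 201.5] [ 5.5 15.3] [0.5552 0.0341]
top grip [320.9 202.9] [ 5.3 16.1] [ 0.5502 -0.0659]
top grip [321.5 223.1] [31.   1.8] [ 0.4874 -0.0674]
side grip [323.  217.5] [ 7. 16.] [ 0.5483 -0.0691]
side grip [323.  189.5] [ 7. 16.] [0.5533 0.0312]
side grip [323.5 164.5] [ 7. 15.] [0.5597 0.1296]
lid [321.2 202.8] [27.1 29.7] 3.1798300743103027 [ 0.5512 -0.0672]
lid [290. 202.] [30. 26.] 90.0 [0.5544 0.0314]
lid [258.4 200.4] [26.1 30. ] 2.6025619506835938 [0.5601 0.1315]
at [0.398  0.1419 0.162 ] ang 87.19 clock 64.35 w 0.0002 f [-0.2 -0.4  0.7] tilt [0.0005 0.    ] q6 0.39
roll units 1.496 then shift units tx,ty,tz [-5.28  2.59  4.  ]
```

All three lids bottomed out, and their grips measure in the three wells. Now I'll push the bar home with closed fingers from in front.

Emit:
{"op": "apply_moves", "data": {
  "commands": [
    [-0.1, -0.9, 0, 0],
    [-0.1, -0.9, 0, 0],
    [-0.1, -0.9, 0, 0],
    [-0.1, -0.9, 0, 0],
    [-0.1, -0.9, 0, 0]
  ]
}}

```text
clock: 64.77
eef_pos: [0.404, 0.0504, 0.1621]
tool_rot: [0.025, 1.0, -0.0, 0.0]
ft_force: [0.5, -0.0, 0.2]
grip_width: -0.0001
grasp_force: 0.0
```

Emit:
{"op": "apply_moves", "data": {
  "commands": [
    [0, -0.7, 0, 0],
    [0, 0, 0, 0],
    [0, 0, 0.8, 0],
    [0, 0, 0.8, 0],
    [0, 0, 0.8, 0]
  ]
}}

```text
clock: 65.18
eef_pos: [0.4035, 0.0376, 0.1138]
tool_rot: [0.025, 1.0, 0.0, 0.001]
ft_force: [0.5, 0.9, -0.7]
grip_width: 0.0002
grasp_force: 0.0
```

Emit:
{"op": "apply_moves", "data": {
  "commands": [
    [0, 0, 0.8, 0],
    [0, 0, 0.6, 0],
    [0, 0, 0, 0],
    [0, 0, 0, 0],
    [0, 0, 0, 0]
  ]
}}

```text
clock: 65.6
eef_pos: [0.4031, 0.0376, 0.0867]
tool_rot: [0.024, 1.0, 0.0, 0.0]
ft_force: [0.4, -0.4, 0.1]
grip_width: -0.0001
grasp_force: 0.0
```

Run:
```python
from h import *
go(.42,.038,.082,87.2)
t=bot.camera('top');s=bot.camera('side')
for a,b in(((257,200),(323.5,164.5)),((288.9,201.5),(323,189.5)),((320.9,202.9),(323,217.5))): print([np.round(v,4) for v in two(t,a,s,b)])
```

```text
at [0.4031 0.0376 0.0867] ang 87.2 clock 65.6 w -0.0001 f [ 0.4 -0.4  0.1] tilt [0.0008 0.0002] q6 0.14
roll units -0.0 then shift units tx,ty,tz [-0.84  0.06  0.24]
[array([0.5604, 0.1348, 0.0767]), np.float64(0.0008)]
[array([0.5544, 0.0342, 0.0787]), np.float64(0.0019)]
[array([ 0.5495, -0.0661,  0.0782]), np.float64(0.002)]
```

Emit:
{"op": "apply_moves", "data": {
  "commands": [
    [-0.4, 0, 0.2, 0],
    [-0.4, 0, 0, 0],
    [-0.4, 0, 0, 0],
    [-0.4, 0, 0, 0],
    [-0.4, 0, 0, 0]
  ]
}}

```text
clock: 66.12
eef_pos: [0.4421, 0.0354, 0.0822]
tool_rot: [0.025, 1.0, 0.0, -0.001]
ft_force: [-4.0, 0.7, 2.4]
grip_width: 0.0003
grasp_force: 1.7
```

Emit:
{"op": "apply_moves", "data": {
  "commands": [
    [-0.4, 0, 0, 0],
    [-0.4, 0, 0, 0],
    [-0.4, 0, 0, 0],
    [-0.4, 0, 0, 0],
    [-0.4, 0, 0, 0]
  ]
}}

```text
clock: 66.53
eef_pos: [0.4828, 0.0335, 0.0821]
tool_rot: [0.025, 1.0, 0.0, -0.0]
ft_force: [-3.5, 0.9, 1.5]
grip_width: -0.0003
grasp_force: 1.5
```

Emit:
{"op": "apply_moves", "data": {
  "commands": [
    [-0.4, 0, 0, 0],
    [-0.4, 0, 0, 0],
    [-0.4, 0, 0, 0],
    [-0.4, 0, 0, 0],
    [-0.4, 0, 0, 0]
  ]
}}

```text
clock: 66.95
eef_pos: [0.5228, 0.0315, 0.0822]
tool_rot: [0.025, 1.0, 0.0, -0.0]
ft_force: [-2.5, 1.3, -0.1]
grip_width: -0.0001
grasp_force: 1.5
```

Run:
```python
from h import *
go(.5585,.03,.083,87.2)
import chk
```

```text
at [0.5228 0.0315 0.0822] ang 87.19 clock 66.95 w -0.0001 f [-2.5  1.3 -0.1] tilt [-0.0002  0.0002] q6 0.11
roll units -0.0 then shift units tx,ty,tz [-1.78  0.01 -0.04]
top grip [258.6 157.4] [ 5.8 17.8] [0.6951 0.1295]
side grip [312.5 191.5] [7. 7.] [0.5234 0.0249]
```

Pushing freely with about 3 N. Continue gently to the stop.

Emit:
{"op": "apply_moves", "data": {
  "commands": [
    [-0.3, 0, 0, 0],
    [-0.3, 0, 0, 0],
    [-0.3, 0, 0, 0],
    [-0.3, 0, 0, 0],
    [-0.2, 0, 0, 0]
  ]
}}

```text
clock: 67.47
eef_pos: [0.551, 0.0299, 0.0823]
tool_rot: [0.025, 1.0, -0.0, 0.0]
ft_force: [-2.3, -0.3, 1.5]
grip_width: 0.0
grasp_force: 1.3
```

Emit:
{"op": "apply_moves", "data": {
  "commands": [
    [-0.1, 0, 0, 0],
    [-0.1, 0, 0, 0],
    [-0.1, 0, 0, 0],
    [-0.1, 0, 0, 0],
    [0, 0, 0, 0]
  ]
}}

```text
clock: 67.88
eef_pos: [0.5577, 0.0296, 0.0822]
tool_rot: [0.025, 1.0, -0.0, -0.001]
ft_force: [-3.9, -0.1, 2.0]
grip_width: -0.0003
grasp_force: 1.9
```

Emit:
{"op": "apply_moves", "data": {
  "commands": [
    [-0.1, 0, 0, 0],
    [-0.1, 0, 0, 0],
    [0, 0, 0, 0],
    [0, 0, 0, 0],
    [0, 0, 0, 0]
  ]
}}

```text
clock: 68.3
eef_pos: [0.5579, 0.0296, 0.082]
tool_rot: [0.024, 1.0, 0.0, -0.004]
ft_force: [-12.6, -0.2, 7.7]
grip_width: 0.0001
grasp_force: 6.2
```

The stop is reached: position stays at 0.558 and force rises to 12.6 N. Back off, rise and check.

Emit:
{"op": "apply_moves", "data": {
  "commands": [
    [0.3, 0, 0, 0],
    [0.6, 0, 0, 0],
    [0.8, 0, 0, 0],
    [0.8, 0, 0, 0],
    [0.8, 0, 0, 0]
  ]
}}

```text
clock: 68.72
eef_pos: [0.497, 0.0329, 0.0827]
tool_rot: [0.025, 1.0, 0.0, 0.002]
ft_force: [-0.4, 0.1, -0.4]
grip_width: -0.0001
grasp_force: 0.0
```

Emit:
{"op": "apply_moves", "data": {
  "commands": [
    [0.8, 0, -0.5, 0],
    [0.8, 0, -0.8, 0],
    [0.8, 0, -0.8, 0],
    [0.8, 0, -0.8, 0],
    [0.8, 0, -0.8, 0]
  ]
}}

```text
clock: 69.13
eef_pos: [0.4168, 0.0369, 0.1575]
tool_rot: [0.025, 1.0, 0.0, 0.002]
ft_force: [1.1, 0.3, -0.1]
grip_width: -0.0004
grasp_force: 0.0
```

Emit:
{"op": "apply_moves", "data": {
  "commands": [
    [0.5, 0.8, -0.5, 0],
    [0, 1, 0, 0],
    [0, 1, 0, 0],
    [0, 1, 0, 0],
    [0, 1, 0, 0]
  ]
}}

```text
clock: 69.55
eef_pos: [0.4124, 0.1345, 0.1672]
tool_rot: [0.025, 1.0, 0.001, 0.002]
ft_force: [-0.1, -0.3, 0.1]
grip_width: -0.0
grasp_force: 0.0
```

Emit:
{"op": "apply_moves", "data": {
  "commands": [
    [0, 1, 0, 0],
    [0, 1, 0, 0],
    [0, 1, 0, 0],
    [0, 0, 0, 0],
    [0, 0, 0, 0]
  ]
}}

```text
clock: 69.97
eef_pos: [0.4148, 0.1941, 0.1666]
tool_rot: [0.024, 1.0, 0.0, 0.001]
ft_force: [-0.2, 0.4, -0.5]
grip_width: 0.0001
grasp_force: 0.0
```

Run:
```python
from h import *
go(.4,.2,.2,87.2)
t=bot.camera('top');H,S,V=hsv(t)
g=roi((S<70)&(V>75),225,165,355,225)
# front rim: vertical profile at two columns near tray ends, and the handle
for u in(250,270,290,310,330): print(u,[(v,int(V[v,u])) for v in range(174,202)])
b=hsv(t)
for n,m in(('tin/bottle blue',(H>100)&(H<125)&(S>120)),):
    for k in blobs(m,20,900): print(n,cv2.minAreaRect(k)[:2])
```

```text
at [0.4148 0.1941 0.1666] ang 87.31 clock 69.97 w 0.0001 f [-0.2  0.4 -0.5] tilt [0.0024 0.0009] q6 0.48
roll units 0.002 then shift units tx,ty,tz [ 0.75  0.26 -1.67]
250 [(174, 142), (175, 141), (176, 137), (177, 90), (178, 150), (179, 142), (180, 59), (181, 52), (182, 45), (183, 49), (184, 50), (185, 46), (186, 47), (187, 48), (188, 50), (189, 38), (190, 46), (191, 48), (192, 47), (193, 47), (194, 48), (195, 52), (196, 49), (197, 55), (198, 55), (199, 48), (200, 49), (201, 50)]
270 [(174, 144), (175, 147), (176, 144), (177, 140), (178, 73), (179, 150), (180, 145), (181, 59), (182, 52), (183, 42), (184, 48), (185, 46), (186, 49), (187, 49), (188, 48), (189, 44), (190, 44), (191, 41), (192, 43), (193, 42), (194, 49), (195, 52), (196, 51), (197, 49), (198, 53), (199, 50), (200, 51), (201, 49)]
290 [(174, 146), (175, 145), (176, 144), (177, 142), (178, 136), (179, 95), (180, 148), (181, 144), (182, 53), (183, 52), (184, 51), (185, 48), (186, 48), (187, 50), (188, 49), (189, 47), (190, 43), (191, 44), (192, 19), (193, 22), (194, 40), (195, 98), (196, 103), (197, 51), (198, 52), (199, 5
[... 212 characters left out ...]
9), (190, 46), (191, 46), (192, 44), (193, 25), (194, 26), (195, 27), (196, 29), (197, 46), (198, 48), (199, 50), (200, 50), (201, 51)]
330 [(174, 144), (175, 145), (176, 145), (177, 144), (178, 142), (179, 142), (180, 106), (181, 148), (182, 147), (183, 118), (184, 52), (185, 43), (186, 49), (187, 48), (188, 44), (189, 45), (190, 48), (191, 49), (192, 43), (193, 46), (194, 43), (195, 46), (196, 48), (197, 48), (198, 46), (199, 48), (200, 48), (201, 48)]
tin/bottle blue ((627.1000366210938, 176.79998779296875), (6.008327007293701, 26.879358291625977))
tin/bottle blue ((417.9293212890625, 163.19126892089844), (23.89234161376953, 33.74109649658203))
tin/bottle blue ((305.5, 145.5), (7.0, 7.0))
```

The bar now appears at row 195.5, giving x ≈ 0.574 m. That is the expected home position, 36 mm in from the start, and the mug and bottle are unmoved. Hand in.

```bash
python3 -c "
from h import *
print(bot.job_done())"
```

```text
the job is handed in; nothing more can be done
None
```

The job is handed in; the hand-in call returned no verdict. All three pots stand in their own compartments, all three lids were pressed flush at under 20 N, and the tray is home against its stop at about 70 s of the 210 s.

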